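# Shut and latch the galvanometer case

## Task

Close up the galvanometer's carrying case: push its drop front up against the felt seal, hook the toggle latch's wire bail over the keeper on the front's top edge, then press the lever over centre and fully down onto its rest, so that the latch draws the front tight. Work by feel: neither the case nor the lever may ever be pushed with more than 30 N. Leave the other apparatus standing where it is, then let go.

Things in the scene. Friction and masses are not known exactly. Their poses are not given: they have to be found in the camera images.
- case: Varnished wooden carrying case, fixed, 170 mm deep (x) x 280 wide (y) x 170 high. Origin: centre of its underside, z up. Its open side, x = -85 mm, faces roughly the robot; the drop front stands before it. Flat top board at z = 170 mm with the latch on the middle line (y = 0); a brass weight stands on it at y = 85 to 110 mm. A copper cup and a glass beaker stand beside the case.
- front (a joint): Drop front, 22 mm thick, 280 wide, top edge level with the top board, hinged along its bottom edge (case frame x -96, z 20 mm). 0: home; grows as its top tips out (-x). Stiff hinge (2 N at the top moves it), stays where left. Pushed to, it rests on a springy felt seal at about 0.036 (top 5 mm proud); the seal then gives 12 N per mm and only the latch holds the front in.
- front_edge (a point): Middle of the outer top edge of the drop front. Axes: z up along the panel, x from its outer face into the case, y along the edge.
- keeper (a point): Seat of the crossbar's centre in the keeper, a steel hook 24 mm wide on the front's top edge. From this point: the hook's wall starts 2.5 mm behind (+x); its lip reaches 1.5 mm forward (-x), underside 4.5 mm up, top 7 mm up; a plate 2.5 mm below runs forward to the outer face, 15.5 mm away. Go over the lip, down on the plate at 5 to 13 mm to -x, then back (+x) under it. Axes as front_edge.
- crossbar (a point): Middle of the bail's crossbar, a steel rod 5 mm thick, 40 mm long (y). Two side rods, 35 mm apart inside, join it to a pin in the lever, 72 mm away (centre to centre), on which the bail swings freely and has 2 mm of side play. At the start the bail is thrown back behind the lever (+x) and stands out over the top board, about level, held there by a stop on the lever.
- finger_bar (a point): Grip point of the bail: centre of a small round bar, 6 mm thick, 16 mm long (y), on a tab that runs on from the crossbar's middle, away from the lever, bent 0.5 rad out of the bail's plane (up when hooked). 16 mm from the crossbar's centre, 86.4 mm from the bail's pin, 13 to 50 mm above the top board at the start. Pinch it from above across y: it then turns in the fingers.
- lever (a joint): Toggle lever on a level pivot (along y). About 0: down, towards the case's back (+x); grows as raised; 1.61: upright. The bail's pin is on it, 16 mm from the pivot. Stiff (0.22 N m): stays where left, gives when the bail is pulled. Bail hooked: tension from about 1.0, up to 10 N at its end, dead centre at 0.10 to 0.17; home is on the rest, anywhere from -0.10 to 0.02.
- lever_end (a point): Point to press: outer face (top face when down) of the lever's strip, 24 mm wide, 50 mm from the pivot, 8 mm short of its curled tip. Axes: x to the tip, z out of the face. The pivot is 50 mm along -x and 5.25 mm along -z. The lever must end pressed down on a small leather-faced rest under it, hand-shimmed, height unknown (8 to 12 mm above the top board): feel for it; it gives under 0.5 mm at 20 N.
- handle: The lever's steel strip itself, 24 mm wide (y), 2.5 mm thick, from 8 to 61 mm from the pivot. Origin: on the pivot; axes as lever_end. At joint value 0 its x axis dips by 0.044 rad, so it is level at 0.044.
- calorimeter: Copper calorimeter cup, 68 mm across, 85 mm high. Origin: centre of its underside. Leave alone.
- beaker: Clear glass beaker, 76 mm across the lip, 95 mm high. Origin: centre of its underside. Leave alone.
- brass_weight: Brass knobbed weight, 30 mm across, 43 mm high, on the case's top board. Origin: centre of its underside. Leave alone.
- iron_ball: Black cast iron ball, 60 mm across, on a cork ring, 85 mm high in all. Origin: centre of its underside. Leave alone.
- bench_meter: Black bakelite bench meter, 110 x 130 x 70 mm. Origin: centre of its underside. Leave alone.

How it is judged:
On the way, in this order (a step that is already met when the one before it is completed fails the run):
1. the drop front is pushed up to the felt seal (value of joint front below 0.05 rad), for 0.2 s.
2. the bail's crossbar is over the keeper: in front of its wall and below its lip's top (x of crossbar in the frame of keeper between -0.016 and 0.002 m and z of crossbar in the frame of keeper between -0.004 and 0.005 m and value of joint front below 0.05 rad), for 0.2 s.
At the end, for the whole second after the job is handed in: The lever is past centre (below 0.05 rad), down on its rest (touching it with over 0.3 N) and still, the crossbar sits in the keeper under its lip (within 3 mm), the front is drawn in to within 0.018 rad of home, and every bystander is within 20 mm of where it stood (value of joint lever below 0.05 rad and contact force between handle and case above 0.3 N and value of joint front below 0.018 rad and x of crossbar in the frame of keeper between -0.003 and 0.003 m and z of crossbar in the frame of keeper between -0.004 and 0.005 m and velocity of joint each of lever, front below 0.05 rad/s and distance of each of calorimeter, beaker, brass_weight, iron_ball, bench_meter from where it was at the start of the episode below 0.02 m).
It fails at once if the case or its front is pushed with more than 30 N (contact force between any of the fingers, the arm and case above 30 N).
It fails at once if the lever is pressed with more than 30 N (contact force between any of the fingers, the arm and handle above 30 N).
It fails at once if a piece of apparatus is shifted by more than 20 mm or knocked over (distance of any of calorimeter, beaker, brass_weight, iron_ball, bench_meter from where it was at the start of the episode above 0.02 m or angle between any of calorimeter, beaker, brass_weight, iron_ball, bench_meter's own z axis and vertical above 0.3 rad).
It also fails if it takes over 72 s, if anything falls off the work surface, if the arm or the gripper's body presses on something with over 40 N, if the wrist force passes 120 N, or if a joint passes its speed limit or range.

## Robot

A 7-joint arm with a two-finger parallel gripper is mounted at the origin on the work surface. World frame = base frame: x ahead of the robot, y to its left, z up, the work surface at z = 0. Lengths are in m, angles in rad, forces in N, time in s.
With the tool pointing down it reaches from about 0.4 to 0.9 m from the base axis. Payload 5.5 kg.
Tool frame: the origin (TCP) lies between the finger pads; the fingertips stand 17 mm ahead of it and the grasp point (between the pads) lies 2 mm behind it; y points along the fingers, x is the direction in which the jaws open and shut, and the axes are right-handed (so a half turn about y gives the same grasp; the last joint's range is limited). The gripper opens to 85 mm and grips with 20 to 120 N. Pads are 22 mm wide; open, the fingers measure 114 mm over their backs; the gripper's body (76 mm by 85 mm) begins 54 mm behind the grasp point. The pads swing forward as they close: fully open they stand 13 mm farther back than shut.
Start: joints at [-0.978, 0.501, -0.427, 1.55, 0.221, 1.138, -0.21], TCP at [0.21, 0.615, 0.248] pointing down, gripper open.
Joint ranges: [-2.88, 2.88], [-0.31, 2.03], [-1.54, 1.56], [0.2, 2.42], [-1.41, 4.55], [0.19, 2.02], [-2.57, 2.57]. Speed limits (rad/s): [2.57, 2.57, 3.14, 3.14, 3.14, 3.14, 3.14].

## Interface

Orientations are given as a unit quaternion [w, x, y, z].
In Python, from rig import status, cams, close_job gives the robot as it stands.
- The arm moves only by the tool drive_tool, never from a script. Its argument "series" is a list of rows, each an object of numbers: "x", "y", "z": the shift along the tool's x, y, z in cm; "roll": the turn about the tool's y in degrees. A call has 1 to 12 rows; each row is the pose to reach, as a shift and turn from the pose commanded when the call began, along the tool's axes at that moment; what a row does not reach only later rows make up. A row lasts 1/8 s, in which the tool goes at most 62.5 mm and 10.7 degrees, less where a joint would pass 70% of its speed; a pose out of reach is approached as far as the arm can. A call with a gripper value outside its range is refused whole. "gripper" is the finger opening in cm, from 0 to 8.54, set as the call begins (left out, the last holds). The fingers move at their own pace and stop on an object; "grip_force" is the grip in N (left out, the last holds). Time passes only in rows, so rows that repeat a pose let the fingers close. It gives the time, the measured TCP pose, the force and the opening at its end, in the units of the state.
- status.observe(): the state, without advancing time (a new reading comes with each control period).
- cams.snapshot(name): name is "side" or "top" or "wrist"; returns a dict with "img" (400x640x3 uint8, red, green, blue), "fx", "fy", "cx", "cy" (pixels), "extrinsics" (4x4, takes a point from world to camera coordinates); the wrist camera has in their place "mount" (4x4, takes a point from camera to tool coordinates, whose origin is the TCP and whose axes are the tool frame's). Camera axes: x right, y down, z forward; pixel columns grow to the right and rows downward; lengths in m; the calibration is good to about 2 mm. A picture is of the moment at which its call begins: read the wrist's pose just before it. There is no depth.
- close_job(): hands the job in, once; it reports no verdict.
The state is a dict: "time_s": time; "joint_positions": joint angles; "qvel": joint speeds; "joint_efforts": joint torques, N m; "position": TCP position; "tcp_rot": TCP orientation; "wrist_force": force on the tool from outside, world axes, zero at the start; "ft_torque": the same for the moment, N m; "width": finger opening in m.
Only numpy, scipy, OpenCV 4.12 (cv2) and the standard library are available. Lean on these libraries where they do the work, as an engineer would, in place of code of your own. Each camera call takes 0.05 s, during which the arm holds its last target.

## Working session

There is one attempt and no reset: what is moved stays moved. The work goes in short steps, Python scripts to look and compute and a tool call to move; the robot and the scene stay as the last step left them, time stands still between calls to the robot, and variables do not carry over. Pictures are saved under pics/ and viewed, and the job is handed in when it is done.

Besides the shell and the picture viewer there is one more tool, called as a command line: name --argument value ..., lists and objects as JSON in quotes. drive_tool: Moves the arm, as the interface text tells. Its arguments: {"type":"object","properties":{"series":{"type":"array","items":{"type":"object","properties":{"x":{"type":"number"},"y":{"type":"number"},"z":{"type":"number"},"roll":{"type":"number"}}}},"gripper":{"type":"number"},"grip_force":{"type":"number"}},"required":["series"]}

```bash
ls; mkdir -p pics
cat > h.py <<'E'
import numpy as np, cv2
from rig import status, cams
from scipy.spatial.transform import Rotation as R
def snap(n,fn):
    s=status.observe(); d=cams.snapshot(n); cv2.imwrite(f'pics/{fn}.png',d['img'][:,:,::-1])
    return s,d
def Tt(s):
    q=s['tcp_rot']; T=np.eye(4); T[:3,:3]=R.from_quat([q[1],q[2],q[3],q[0]]).as_matrix(); T[:3,3]=s['position']; return T
def c2w(s,d):
    if 'extrinsics' in d: return np.linalg.inv(np.array(d['extrinsics']))
    return Tt(s)@np.array(d['mount'])
def ray(s,d,u,v):
    T=c2w(s,d); r=T[:3,:3]@np.array([(u-d['cx'])/d['fx'],(v-d['cy'])/d['fy'],1]); return T[:3,3],r
def onplane(s,d,u,v,z):
    o,r=ray(s,d,u,v); return o+r*(z-o[2])/r[2]
def proj(s,d,p):
    p=np.linalg.inv(c2w(s,d))@np.append(p,1); return [d['cx']+d['fx']*p[0]/p[2], d['cy']+d['fy']*p[1]/p[2]]
def tri(rays):
    A=0;b=0
    for o,r in rays:
        r=r/np.linalg.norm(r);P=np.eye(3)-np.outer(r,r);A=A+P;b=b+P@o
    x=np.linalg.solve(A,b); return x,[np.linalg.norm((np.eye(3)-np.outer(r,r)/(r@r))@(x-o)) for o,r in rays]
E
python3 - <<'E'
from h import *
import pickle
np.set_printoptions(precision=4,suppress=True)
out={}
for n in ['side','top','wrist']:
    s,d=snap(n,n+'0'); out[n]=(s,d)
    print(n,d['fx'],d['cx'],d['cy'],c2w(s,d))
pickle.dump(out,open('s0.pkl','wb'))
print(s)
E
```

```text
pics
side 518.0290950469067 313.14757984135537 191.45834742163478 [[ 0.6743 -0.5329  0.5112 -0.2066]
 [-0.7383 -0.4738  0.48   -0.6927]
 [-0.0136 -0.7012 -0.7129  1.1604]
 [ 0.      0.      0.      1.    ]]
top 463.796624822003 324.46812743188104 206.01010288080002 [[-0.0023 -0.9908  0.1352  0.3004]
 [-0.9999  0.0005 -0.0131  0.0094]
 [ 0.0129 -0.1352 -0.9907  1.7377]
 [ 0.      0.      0.      1.    ]]
wrist 302.6904114218769 316.7385994160686 200.33248604947656 [[ 0.3228  0.9141  0.2453  0.1482]
 [ 0.9465 -0.3114 -0.085   0.6358]
 [-0.0013  0.2596 -0.9657  0.3723]
 [ 0.      0.      0.      1.    ]]
{'time_s': 0.1, 'joint_positions': array([-0.9778,  0.5017, -0.4268,  1.5513,  0.2208,  1.1383, -0.2103]), 'qvel': array([ 0.0015, -0.0015, -0.0009, -0.0021,  0.0013, -0.0012,  0.0004]), 'joint_efforts': array([ -0.0115, -57.0811,  -5.8389, -28.1743,   0.0104,   0.0056,
         0.    ]), 'position': array([0.2104, 0.6144, 0.2474]), 'tcp_rot': array([-0.5749,  0.5756,  0.4106, -0.4117]), 'wrist_force': array([-0.6999,  0.1954,  0.027 ]), 'ft_torque': array([-0.0402,  0.0136,  0.0839]), 'width': 0.08556702703833469}
```

View pics/side0.png

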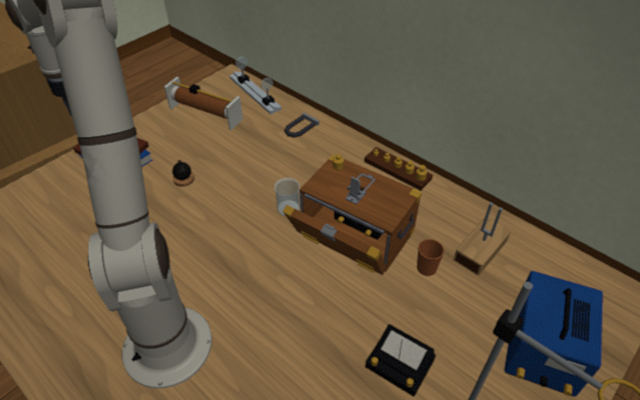

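View pics/top0.png

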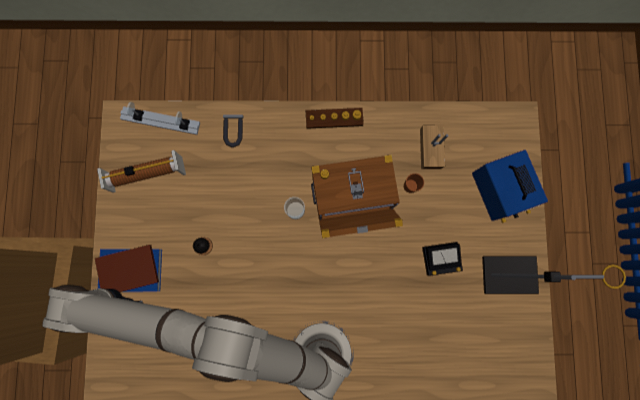

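Run:
```python
from h import *
print(Tt(status.observe()))
for n in['side','top']:
    im=cv2.imread(f'pics/{n}0.png')
```

```text
[[ 3.23826297e-01 -5.43850137e-04 -9.46116395e-01  2.10382143e-01]
 [ 9.46115327e-01 -1.42279930e-03  3.23826749e-01  6.14466922e-01]
 [-1.52224696e-03 -9.99998840e-01  5.38051233e-05  2.47499532e-01]
 [ 0.00000000e+00  0.00000000e+00  0.00000000e+00  1.00000000e+00]]
```

Run:
```python
import cv2
a=cv2.imread('pics/side0.png')[140:290,260:460]; cv2.imwrite('pics/sc.png',cv2.resize(a,None,fx=4,fy=4,interpolation=cv2.INTER_CUBIC))
a=cv2.imread('pics/top0.png')[140:250,280:440]; cv2.imwrite('pics/tc.png',cv2.resize(a,None,fx=5,fy=5,interpolation=cv2.INTER_CUBIC))
```

```text
(no output)
```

View pics/sc.png

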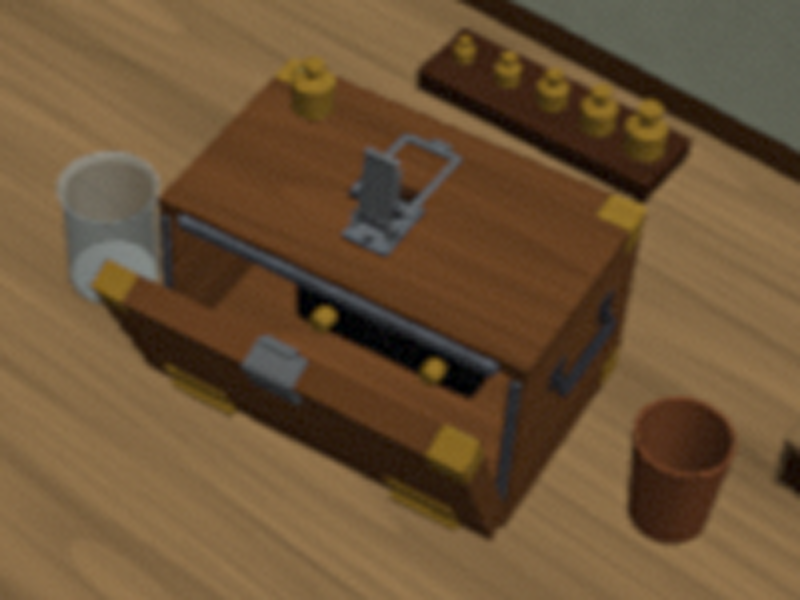

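View pics/tc.png

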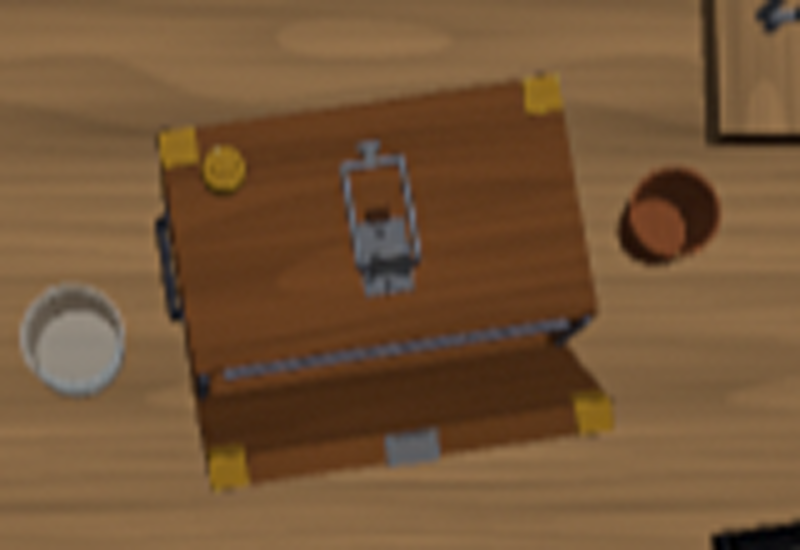

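Run:
```python
from h import *
import pickle
np.set_printoptions(precision=4,suppress=True)
o=pickle.load(open('s0.pkl','rb')); s,d=o['top']; s2,d2=o['side']
tp=[(160,132),(558,77),(597,316),(198,378)]
sp=[(290,65),(645,203),(523,380),(163,207)]
P=[]
for a,b in zip(tp,sp):
    t=(280+a[0]/5,140+a[1]/5); q=(260+b[0]/4,140+b[1]/4)
    p1=onplane(s,d,*t,.17);p2=onplane(s2,d2,*q,.17);P.append((p1+p2)/2)
    print(p1,p2,tri([ray(s,d,*t),ray(s2,d2,*q)]))
P=np.array(P); 
print(np.linalg.norm(P-np.roll(P,1,0),axis=1),P.mean(0))
e=(P[0]-P[1])+(P[3]-P[2]); print('yaw',np.arctan2(e[1],e[0])-np.pi/2)
e=(P[0]-P[3])+(P[1]-P[2]); print('yaw',np.arctan2(e[1],e[0]))
for nm,a,b in [('keeper',(413,447),(278,360)),('fb',(369,148),(441,150)),('cbL',(345,165),(402,140)),('cbR',(405,158),(460,157)),('levtop',(380,223),(381,150)),
   ('frontL',(212,489),(95,290)),('frontR',(611,430),(468,475))]:
    t=(280+a[0]/5,140+a[1]/5); q=(260+b[0]/4,140+b[1]/4)
    print(nm,tri([ray(s,d,*t),ray(s2,d2,*q)]))
```

```text
[0.6522 0.0314 0.17  ] [0.6453 0.0283 0.17  ] (array([0.6526, 0.0325, 0.1631]), [np.float64(0.0015233206635070179), np.float64(0.001523320663507018)])
[ 0.6914 -0.2447  0.17  ] [ 0.6978 -0.2402  0.17  ] (array([ 0.6897, -0.2437,  0.1784]), [np.float64(0.0005139895299880159), np.float64(0.000513989529988123)])
[ 0.5238 -0.2678  0.17  ] [ 0.5197 -0.2709  0.17  ] (array([ 0.5244, -0.2686,  0.164 ]), [np.float64(0.0003814578539839614), np.float64(0.0003814578539838647)])
[0.4813 0.0053 0.17  ] [ 0.4808 -0.0017  0.17  ] (array([0.4837, 0.004 , 0.1634]), [np.float64(0.002010511049676941), np.float64(0.0020105110496769518)])
[0.17   0.2761 0.1749 0.2742] [ 0.5865 -0.12    0.17  ]
yaw 0.15785445925264852
yaw 0.1598950987103077
keeper (array([ 0.4357, -0.1421,  0.1614]), [np.float64(0.0011190498851675326), np.float64(0.0011190498851675558)])
fb (array([ 0.6392, -0.1123,  0.1795]), [np.float64(0.00031996596472846613), np.float64(0.00031996596472848494)])
cbL (array([ 0.6235, -0.0935,  0.1889]), [np.float64(0.002118362715339959), np.float64(0.002118362715339808)])
cbR (array([ 0.6287, -0.1354,  0.1954]), [np.float64(0.0001839848994513524), np.float64(0.00018398489945125297)])
levtop (array([ 0.5757, -0.1131,  0.2267]), [np.float64(0.0030683858948496183), np.float64(0.0030683858948495416)])
frontL (array([ 0.4085, -0.0053,  0.1489]), [np.float64(0.0016065868426038876), np.float64(0.0016065868426038635)])
frontR (array([ 0.4492, -0.2808,  0.1509]), [np.float64(0.0026510658611048087), np.float64(0.0026510658611049146)])
```

```bash
cat >> h.py <<'E'
np.set_printoptions(precision=4,suppress=True)
YAW=0.159; C=np.array([.5865,-.120,0.])
def c2(p): # case -> world
    c,s=np.cos(YAW),np.sin(YAW); return C+np.array([c*p[0]-s*p[1],s*p[0]+c*p[1],p[2]])
def w2(p):
    c,s=np.cos(YAW),np.sin(YAW); q=np.array(p)-C; return np.array([c*q[0]+s*q[1],-s*q[0]+c*q[1],q[2]])
def shift(pc,s=None):
    s=s or status.observe(); T=Tt(s); dw=c2(pc)-T[:3,3]; ex=T[:3,0]; yaw=np.arctan2(ex[1],ex[0])
    return 'shift cm',T[:3,:3].T@dw*100,'roll deg',-np.degrees(YAW+np.pi/2-yaw)
E
python3 -c "
from h import *
print(shift([-.06,0,.34]))"
```

```text
('shift cm', array([-60.1407,  -9.1614, -54.0712]), 'roll deg', np.float64(-28.004533353795107))
```

drive_tool --series '[{"x": -5, "y": -6, "z": -4.5, "roll": -4}, {"x": -10, "y": -9, "z": -9, "roll": -8}, {"x": -15, "y": -9.2, "z": -13.5, "roll": -12}, {"x": -20, "y": -9.2, "z": -18, "roll": -16}, {"x": -25, "y": -9.2, "z": -22.5, "roll": -20}, {"x": -30, "y": -9.2, "z": -27, "roll": -24}, {"x": -35, "y": -9.2, "z": -31.5, "roll": -28}, {"x": -40, "y": -9.2, "z": -36, "roll": -28}, {"x": -45, "y": -9.2, "z": -40.5, "roll": -28}, {"x": -50, "y": -9.2, "z": -45, "roll": -28}, {"x": -55, "y": -9.2, "z": -49.5, "roll": -28}, {"x": -60.1, "y": -9.2, "z": -54.1, "roll": -28}]' --gripper 0

```text
time_s: 1.65
position: [0.4952, -0.0537, 0.3403]
tcp_rot: [-0.459, 0.459, 0.538, -0.538]
wrist_force: [0.7, 0.1, 0.5]
width: 0.0002
```

drive_tool --series '[{"x": 0}, {"x": 0}]'

```text
validation failed for argument at $.se...
```

Run:
```python
from h import *
import pickle
s,d=snap('wrist','w1'); pickle.dump((s,d),open('w1.pkl','wb'))
print(s['position'],w2(s['position']),shift([-.06,0,.34],s),s['wrist_force'],s['width'])
```

```text
[ 0.4952 -0.0537  0.3403] [-0.0796  0.0799  0.3403] ('shift cm', array([-7.9924,  0.0353, -1.9606]), 'roll deg', np.float64(0.011754136094345634)) [0.7399 0.0998 0.4772] 0.00017985597406099783
```

View pics/w1.png

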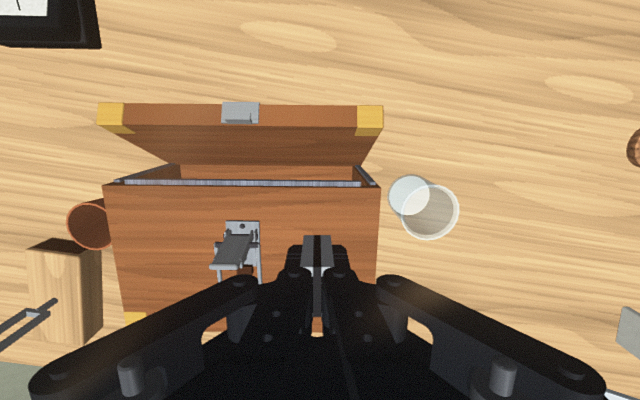

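drive_tool --series '[{"x": -4, "y": 2, "z": 4.3, "roll": 0}, {"x": -8, "y": 4, "z": 8.6, "roll": 0}, {"x": -12, "y": 6, "z": 13, "roll": 0}, {"x": -12, "y": 11, "z": 13, "roll": 0}, {"x": -12, "y": 15, "z": 13, "roll": 0}, {"x": -12, "y": 18.3, "z": 13, "roll": 0}, {"x": -12, "y": 18.3, "z": 13, "roll": 0}]'

```text
time_s: 2.58
position: [0.3833, -0.1899, 0.1553]
tcp_rot: [0.461, -0.457, -0.537, 0.539]
wrist_force: [0.3, 0.0, 0.4]
width: 0.0001
```

Run:
```python
from h import *
s=status.observe()
print(w2(s['position']),s['wrist_force'],s['time_s'])
s,d=snap('side','s2')
s,d=snap('wrist','w2')
im=cv2.imread('pics/s2.png')[120:300,240:460];cv2.imwrite('pics/s2c.png',cv2.resize(im,None,fx=3.5,fy=3.3,interpolation=cv2.INTER_CUBIC))
```

```text
[-0.2117 -0.0368  0.1553] [0.288  0.0063 0.3882] 2.575
```

View pics/s2c.png

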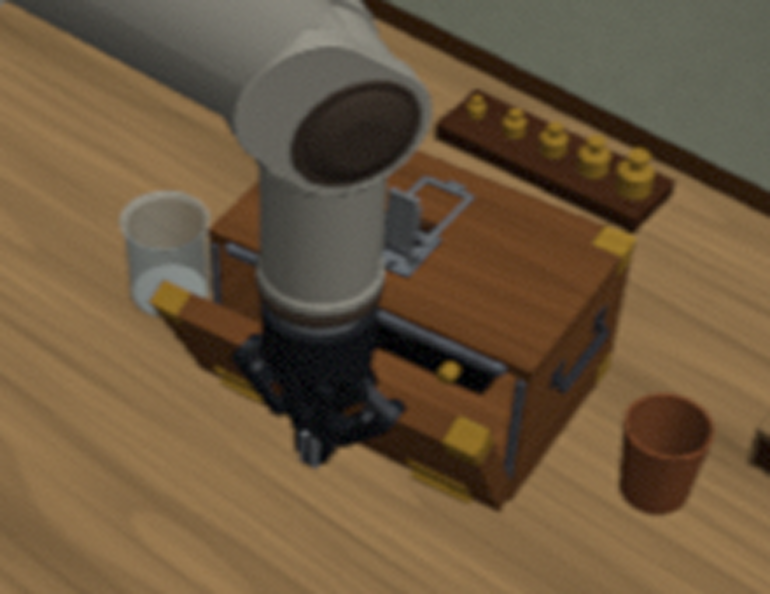

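View pics/w2.png

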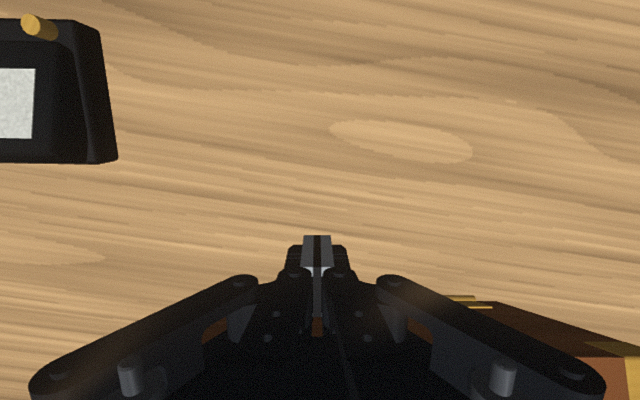

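drive_tool --series '[{"x": 0, "y": 0, "z": -1.5, "roll": 0}, {"x": 0, "y": 0, "z": -3, "roll": 0}, {"x": 0, "y": 0, "z": -3.7, "roll": 0}, {"x": 0, "y": 0, "z": -4.2, "roll": 0}, {"x": 0, "y": 0, "z": -4.7, "roll": 0}, {"x": 0, "y": 0, "z": -5.2, "roll": 0}, {"x": 0, "y": 0, "z": -5.7, "roll": 0}, {"x": 0, "y": 0, "z": -6.2, "roll": 0}, {"x": 0, "y": 0, "z": -6.7, "roll": 0}, {"x": 0, "y": 0, "z": -7.2, "roll": 0}, {"x": 0, "y": 0, "z": -7.4, "roll": 0}, {"x": 0, "y": 0, "z": -7.4, "roll": 0}]'

```text
time_s: 4.18
position: [0.4592, -0.179, 0.1573]
tcp_rot: [-0.458, 0.459, 0.538, -0.538]
wrist_force: [-0.8, -1.1, 1.0]
width: -0.0001
```

Run:
```python
from h import *
s,d=snap('side','s3')
print(w2(s['position']),s['wrist_force'],s['time_s'])
im=cv2.imread('pics/s3.png')[120:300,240:460];cv2.imwrite('pics/s3c.png',cv2.resize(im,None,fx=3.5,fy=3.3,interpolation=cv2.INTER_CUBIC))
```

```text
[-0.135  -0.0381  0.1573] [-0.7712 -1.1465  1.0227] 4.175
```

View pics/s3c.png

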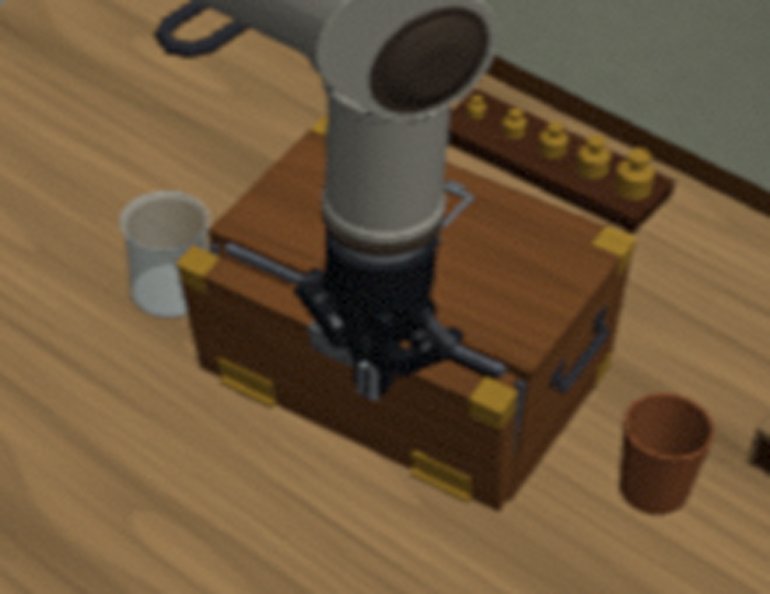

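Front follows and is nearly to. Now slow.

drive_tool --series '[{"x": 0, "y": 0, "z": -0.3, "roll": 0}, {"x": 0, "y": 0, "z": -0.5, "roll": 0}, {"x": 0, "y": 0, "z": -0.7, "roll": 0}, {"x": 0, "y": 0, "z": -0.8, "roll": 0}, {"x": 0, "y": 0, "z": -0.8, "roll": 0}]'

```text
time_s: 4.85
position: [0.4667, -0.1779, 0.1573]
tcp_rot: [-0.459, 0.459, 0.538, -0.538]
wrist_force: [-1.5, -1.0, 1.2]
width: -0.0002
```

drive_tool --series '[{"x": 0, "y": 0, "z": -0.1, "roll": 0}, {"x": 0, "y": 0, "z": -0.2, "roll": 0}, {"x": 0, "y": 0, "z": -0.2, "roll": 0}]'

```text
time_s: 5.22
position: [0.4686, -0.1776, 0.1573]
tcp_rot: [-0.459, 0.459, 0.538, -0.538]
wrist_force: [-2.5, -0.6, 1.4]
width: -0.0001
```

drive_tool --series '[{"x": 0, "y": 0, "z": -0.1, "roll": 0}, {"x": 0, "y": 0, "z": -0.2, "roll": 0}, {"x": 0, "y": 0, "z": -0.2, "roll": 0}]'

```text
time_s: 5.6
position: [0.4706, -0.1773, 0.1573]
tcp_rot: [-0.459, 0.459, 0.538, -0.538]
wrist_force: [-1.0, 0.6, 1.7]
width: -0.0003
```

drive_tool --series '[{"x": 0, "y": 0, "z": -0.1, "roll": 0}, {"x": 0, "y": 0, "z": -0.1, "roll": 0}]'

```text
time_s: 5.85
position: [0.4715, -0.1771, 0.1573]
tcp_rot: [-0.459, 0.459, 0.538, -0.538]
wrist_force: [-2.0, -1.0, 1.3]
width: -0.0003
```

drive_tool --series '[{"x": 0, "y": 0, "z": -0.1, "roll": 0}, {"x": 0, "y": 0, "z": -0.2, "roll": 0}, {"x": 0, "y": 0, "z": -0.2, "roll": 0}]'

```text
time_s: 6.22
position: [0.4736, -0.1768, 0.1573]
tcp_rot: [-0.459, 0.459, 0.538, -0.538]
wrist_force: [-1.6, -1.4, 1.6]
width: -0.0001
```

Run:
```python
from h import *
s,d=snap('side','s4')
print(w2(s['position']),s['wrist_force'],s['time_s'])
im=cv2.imread('pics/s4.png')[180:270,270:400];cv2.imwrite('pics/s4c.png',cv2.resize(im,None,fx=6,fy=6,interpolation=cv2.INTER_CUBIC))
```

```text
[-0.1205 -0.0382  0.1573] [-1.5863 -1.4352  1.5558] 6.225
```

View pics/s4c.png

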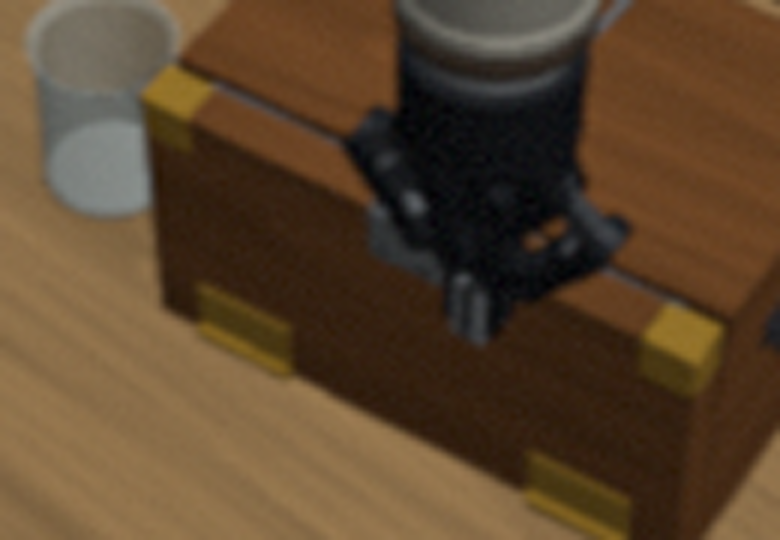

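drive_tool --series '[{"x": 0, "y": 0, "z": -0.1, "roll": 0}, {"x": 0, "y": 0, "z": -0.1, "roll": 0}]'

```text
time_s: 6.52
position: [0.4744, -0.1766, 0.1572]
tcp_rot: [-0.459, 0.459, 0.538, -0.538]
wrist_force: [-1.8, -0.7, 2.3]
width: -0.0
```

drive_tool --series '[{"x": 0, "y": 0, "z": -0.1, "roll": 0}, {"x": 0, "y": 0, "z": -0.1, "roll": 0}]'

```text
time_s: 6.78
position: [0.4753, -0.1765, 0.1573]
tcp_rot: [0.459, -0.459, -0.538, 0.538]
wrist_force: [-1.7, -1.3, 1.1]
width: 0.0002
```

drive_tool --series '[{"x": 0, "y": 0, "z": -0.1, "roll": 0}, {"x": 0, "y": 0, "z": -0.1, "roll": 0}]'

```text
time_s: 7.02
position: [0.4756, -0.1765, 0.1572]
tcp_rot: [0.459, -0.458, -0.538, 0.538]
wrist_force: [-5.4, -0.9, 4.6]
width: 0.0001
```

drive_tool --series '[{"x": 0, "y": 0, "z": -0.1, "roll": 0}, {"x": 0, "y": 0, "z": -0.1, "roll": 0}]'

```text
time_s: 7.28
position: [0.4758, -0.1765, 0.1571]
tcp_rot: [0.46, -0.458, -0.537, 0.539]
wrist_force: [-7.6, -1.3, 4.5]
width: -0.0
```

drive_tool --series '[{"x": 0, "y": 0, "z": -0.1, "roll": 0}, {"x": 0, "y": 0, "z": -0.1, "roll": 0}]'

```text
time_s: 7.52
position: [0.476, -0.1764, 0.1569]
tcp_rot: [0.46, -0.458, -0.537, 0.539]
wrist_force: [-8.1, -0.6, 6.3]
width: 0.0002
```

drive_tool --series '[{"x": 0, "y": 0, "z": 1, "roll": 0}, {"x": 0, "y": -1, "z": 3, "roll": 0}, {"x": 0, "y": -6, "z": 3, "roll": 0}, {"x": 3, "y": -12, "z": 0, "roll": 0}, {"x": 6, "y": -17, "z": -5, "roll": 0}, {"x": 8, "y": -18.3, "z": -10, "roll": 0}, {"x": 9.8, "y": -18.3, "z": -14.5, "roll": 0}, {"x": 9.8, "y": -18.3, "z": -14.5, "roll": 0}, {"x": 9.8, "y": -18.3, "z": -14.5, "roll": 0}]'

```text
time_s: 8.65
position: [0.6058, -0.0563, 0.3395]
tcp_rot: [0.459, -0.458, -0.538, 0.539]
wrist_force: [-0.2, -0.5, -0.0]
width: 0.0001
```

Run:
```python
from h import *
import pickle
s,d=snap('wrist','w5');pickle.dump((s,d),open('w5.pkl','wb'))
print(w2(s['position']),s['wrist_force'],s['time_s'],s['qvel'])
s,d=snap('side','s5');pickle.dump((s,d),open('s5.pkl','wb'))
s,d=snap('top','t5');pickle.dump((s,d),open('t5.pkl','wb'))
im=cv2.imread('pics/w5.png');cv2.imwrite('pics/w5c.png',cv2.resize(im[40:290,130:430],None,fx=2.6,fy=2.4,interpolation=cv2.INTER_CUBIC))
```

```text
[0.0291 0.0598 0.3395] [-0.199  -0.5276 -0.    ] 8.65 [ 0.0194 -0.0244  0.0216  0.0227  0.0052  0.0045 -0.001 ]
```

View pics/w5.png

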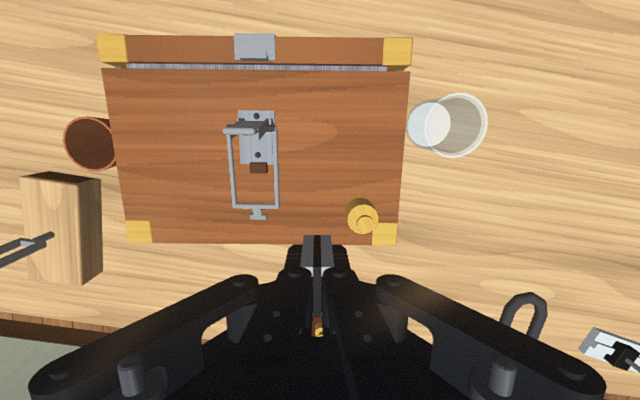

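View pics/w5c.png

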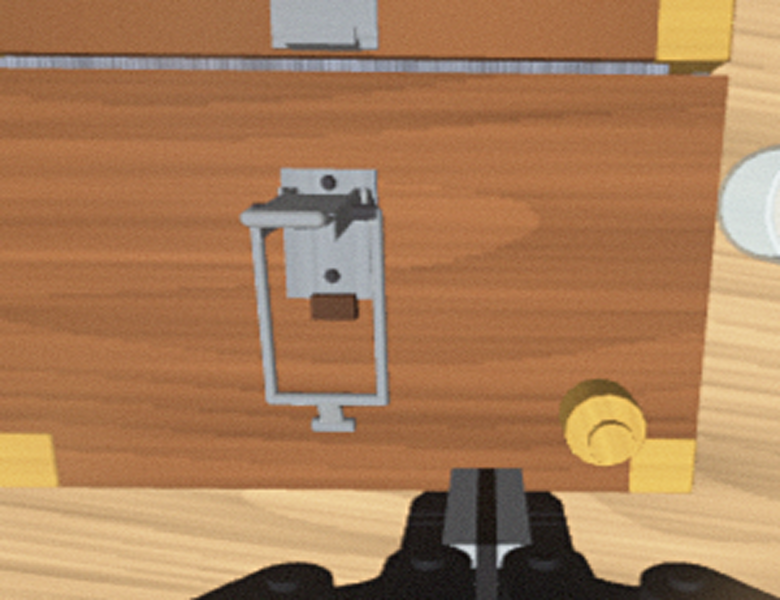

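Run:
```python
from h import *
import pickle
im=cv2.imread('pics/s5.png');cv2.imwrite('pics/s5c.png',cv2.resize(im[160:250,300:420],None,fx=6.5,fy=6.5,interpolation=cv2.INTER_CUBIC))
im=cv2.imread('pics/t5.png');cv2.imwrite('pics/t5c.png',cv2.resize(im[140:250,280:440],None,fx=5,fy=5,interpolation=cv2.INTER_CUBIC))
s,d=pickle.load(open('w5.pkl','rb'))
im=cv2.imread('pics/w5.png').astype(int)
P=[onplane(s,d,*q,.17) for q in [(103,69),(410,70.5),(396,243.5),(125,241)]]
for p in P: print(p,w2(p))
P=np.array(P);print(P.mean(0),np.linalg.norm(P-np.roll(P,1,0),axis=1))
```

```text
[ 0.5286 -0.264   0.17  ] [-0.08   -0.1331  0.17  ]
[0.4855 0.0097 0.17  ] [-0.0792  0.1441  0.17  ]
[0.6518 0.0354 0.17  ] [0.0891 0.1431 0.17  ]
[ 0.6943 -0.2448  0.17  ] [ 0.0867 -0.1403  0.17  ]
[ 0.5901 -0.1159  0.17  ] [0.1669 0.2771 0.1683 0.2834]
```

View pics/s5c.png

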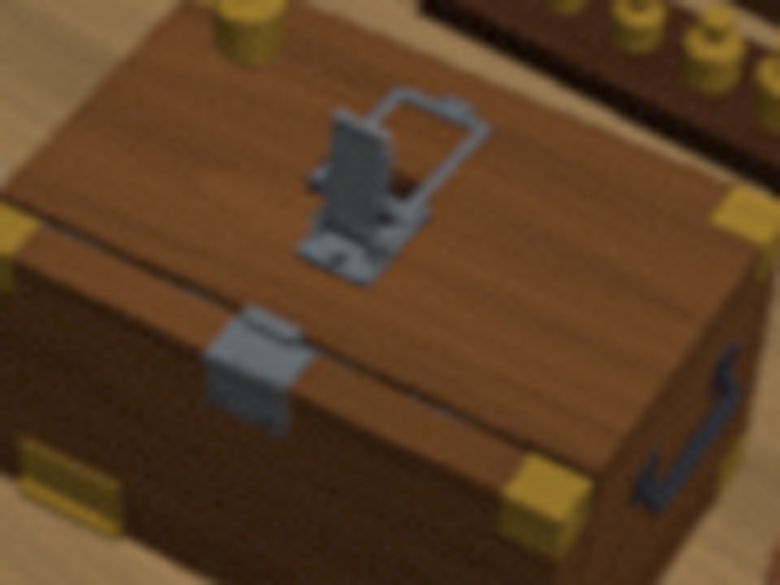

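View pics/t5c.png

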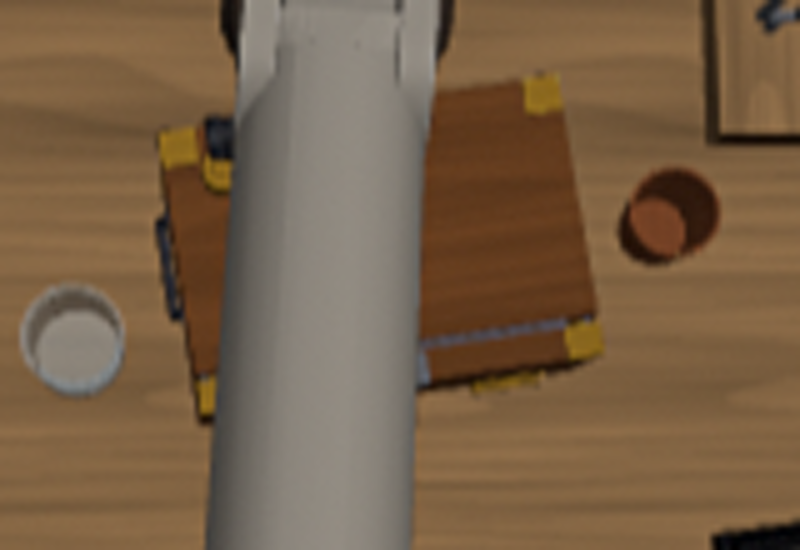

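```bash
sed -i 's/^YAW=.*/YAW=0.156; C=np.array([.5885,-.118,0.])/' h.py
python3 - <<'E'
from h import *
import pickle
s,d=pickle.load(open('w5.pkl','rb')); s2,d2=pickle.load(open('s5.pkl','rb'))
W=lambda u,v:(130+u/2.6,40+v/2.4); S=lambda u,v:(300+u/6.5,160+v/6.5)
for n,a,b in [('bar',(333,427),(458,108)),('cb mid',(328,400),(443,107)),('cbL(+y)',(383,400),(392,93)),('cbR',(272,402),(487,128)),
  ('keeper lip top mid',(324,47),(268,325)),('screwfront',(328,183),(340,262)),
  ('levtip -y',(247,217),(388,143)),('levtip +y',(325,217),(345,113)),('weight top',(612,437),None)]:
    if b is None: continue
    x,e=tri([ray(s,d,*W(*a)),ray(s2,d2,*S(*b))]); print(n,x,w2(x),e)
    for z in (.17,.19): print('   w plane',z,w2(onplane(s,d,*W(*a),z)),'s',w2(onplane(s2,d2,*S(*b),z)))
print(w2(onplane(s,d,*W(612,437),.213)))
E
```

```text
bar [ 0.6444 -0.1094  0.1772] [ 0.0566 -0.0001  0.1772] [np.float64(0.00019366210770967868), np.float64(0.00019366210770976685)]
   w plane 0.17 [ 0.0588 -0.0015  0.17  ] s [0.0636 0.003  0.17  ]
   w plane 0.19 [0.0522 0.0026 0.19  ] s [ 0.0447 -0.006   0.19  ]
cb mid [ 0.6299 -0.1111  0.1889] [0.042  0.0004 0.1889] [np.float64(0.0008579712850281884), np.float64(0.0008579712850279773)]
   w plane 0.17 [ 0.0469 -0.0029  0.17  ] s [0.0607 0.0086 0.17  ]
   w plane 0.19 [0.041  0.0013 0.19  ] s [ 0.0418 -0.0005  0.19  ]
cbL(+y) [ 0.6253 -0.0901  0.188 ] [0.0407 0.0218 0.188 ] [np.float64(0.0011358813140328204), np.float64(0.0011358813140330878)]
   w plane 0.17 [0.0468 0.0186 0.17  ] s [0.0566 0.0311 0.17  ]
   w plane 0.19 [0.0409 0.0212 0.19  ] s [0.0378 0.0215 0.19  ]
cbR [ 0.6343 -0.1313  0.1869] [ 0.0432 -0.0203  0.1869] [np.float64(0.00041985269953470834), np.float64(0.00041985269953448943)]
   w plane 0.17 [ 0.0478 -0.0247  0.17  ] s [ 0.0595 -0.0132  0.17  ]
   w plane 0.19 [ 0.0419 -0.0191  0.19  ] s [ 0.0407 -0.0219  0.19  ]
keeper lip top mid [ 0.4993 -0.1285  0.1746] [-0.08
[... 359 characters left out ...]
71)]
   w plane 0.17 [-0.0414  0.0013  0.17  ] s [-0.041  -0.0006  0.17  ]
   w plane 0.19 [-0.0413  0.0051  0.19  ] s [-0.0579 -0.0096  0.19  ]
levtip -y [ 0.5609 -0.1338  0.2333] [-0.0297 -0.0113  0.2333] [np.float64(0.0013824837874528368), np.float64(0.001382483787453225)]
   w plane 0.17 [-0.0283 -0.0289  0.17  ] s [0.0292 0.0174 0.17  ]
   w plane 0.19 [-0.0291 -0.023   0.19  ] s [0.011  0.0081 0.19  ]
levtip +y [ 0.5581 -0.112   0.2375] [-0.0291  0.0106  0.2375] [np.float64(0.0029352477529634266), np.float64(0.0029352477529633603)]
   w plane 0.17 [-0.0285 -0.0004  0.17  ] s [0.0352 0.0417 0.17  ]
   w plane 0.19 [-0.0292  0.0036  0.19  ] s [0.0168 0.0319 0.19  ]
[0.048  0.1012 0.213 ]
```

```bash
python3 -c "
from h import *
print(shift([.0565,0,.235]))"
```

```text
('shift cm', array([-5.694 , 10.5311, -3.0746]), 'roll deg', np.float64(0.049619652287776095))
```

drive_tool --series '[{"x": -3, "y": 0, "z": -1.5, "roll": 0}, {"x": -5.7, "y": 2, "z": -3.1, "roll": 0}, {"x": -5.7, "y": 6, "z": -3.1, "roll": 0}, {"x": -5.7, "y": 9.5, "z": -3.1, "roll": 0}, {"x": -5.7, "y": 10.5, "z": -3.1, "roll": 0}, {"x": -5.7, "y": 10.5, "z": -3.1, "roll": 0}]' --gripper 4 --grip_force 20

```text
time_s: 9.55
position: [0.6452, -0.1083, 0.2356]
tcp_rot: [0.459, -0.459, -0.538, 0.538]
wrist_force: [1.2, 0.4, 0.7]
width: 0.04
```

Run:
```python
from h import *
import pickle
s,d=snap('wrist','w6');pickle.dump((s,d),open('w6.pkl','wb'))
print(w2(s['position']),s['wrist_force'],s['time_s'],s['width'])
for p in ([.0565,0,.183],[.0425,0,.1905]): print(proj(s,d,c2(p)))
im=cv2.imread('pics/w6.png');cv2.imwrite('pics/w6c.png',cv2.resize(im[100:350,190:450],None,fx=3,fy=2.4,interpolation=cv2.INTER_CUBIC))
```

```text
[0.0576 0.0008 0.2356] [1.1812 0.379  0.6534] 9.55 0.040045168293093236
[np.float64(315.23865846958876), np.float64(226.6847560215787)]
[np.float64(315.22367127789244), np.float64(208.5486133419844)]
```

View pics/w6.png

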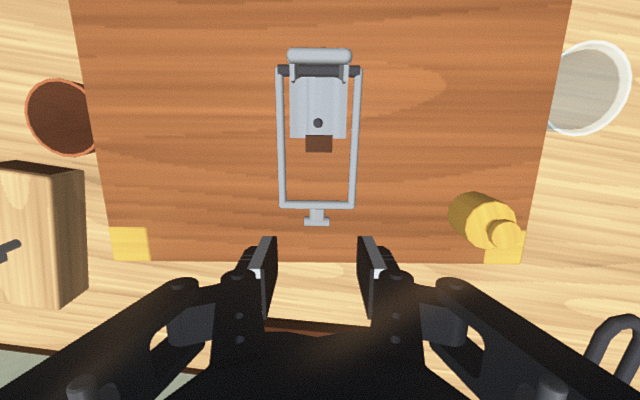

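Run:
```python
from h import *
import pickle
s,d=pickle.load(open('w5.pkl','rb')); s2,d2=pickle.load(open('s5.pkl','rb'));s3,d3=pickle.load(open('w6.pkl','rb'))
W=lambda u,v:(130+u/2.6,40+v/2.4); S=lambda u,v:(300+u/6.5,160+v/6.5)
for n,a,b,c in [('bar',(333,427),(458,108),(316.5,222)),('cb mid',(328,400),(440,107),(316,205.3))]:
    x,e=tri([ray(s,d,*W(*a)),ray(s2,d2,*S(*b)),ray(s3,d3,*c)]); print(n,w2(x),e)
    for z in (.18,.185,.19,.195): print(z,w2(onplane(s3,d3,*c,z)),w2(onplane(s,d,*W(*a),z)))
print(shift([.054,0,.193]))
```

```text
bar [0.0561 0.0001 0.1774] [np.float64(0.0002918684341076458), np.float64(0.0006797467802242012), np.float64(0.0009311102881690357)]
0.18 [0.0545 0.0008 0.18  ] [0.0555 0.0006 0.18  ]
0.185 [0.0527 0.0008 0.185 ] [0.0539 0.0016 0.185 ]
0.19 [0.051  0.0008 0.19  ] [0.0522 0.0026 0.19  ]
0.195 [0.0493 0.0008 0.195 ] [0.0505 0.0036 0.195 ]
cb mid [0.0411 0.0008 0.1897] [np.float64(0.00045228077175617345), np.float64(0.00031345615609102253), np.float64(0.00043477830031171536)]
0.18 [0.0435 0.0004 0.18  ] [ 0.0439 -0.0008  0.18  ]
0.185 [0.0421 0.0004 0.185 ] [0.0425 0.0002 0.185 ]
0.19 [0.0407 0.0004 0.19  ] [0.041  0.0013 0.19  ]
0.195 [0.0392 0.0005 0.195 ] [0.0396 0.0023 0.195 ]
('shift cm', array([-0.0735,  4.3735,  0.4478]), 'roll deg', np.float64(0.13740325093509273))
```

drive_tool --series '[{"x": 0, "y": 0, "z": 0.3, "roll": 0}, {"x": 0, "y": 1.5, "z": 0.3, "roll": 0}, {"x": 0, "y": 2.5, "z": 0.3, "roll": 0}, {"x": 0, "y": 3.3, "z": 0.3, "roll": 0}, {"x": 0, "y": 3.8, "z": 0.3, "roll": 0}, {"x": 0, "y": 3.8, "z": 0.3, "roll": 0}]'

```text
time_s: 10.35
position: [0.6423, -0.1082, 0.1966]
tcp_rot: [0.459, -0.458, -0.538, 0.538]
wrist_force: [0.5, 0.1, 0.6]
width: 0.0398
```

Run:
```python
from h import *
import pickle
s,d=snap('wrist','w7');pickle.dump((s,d),open('w7.pkl','wb'))
print(w2(s['position']),s['wrist_force'],s['time_s'],s['width'])
im=cv2.imread('pics/w7.png');cv2.imwrite('pics/w7c.png',cv2.resize(im[130:330,210:430],None,fx=3.5,fy=3,interpolation=cv2.INTER_CUBIC))
s,d=snap('side','s7')
im=cv2.imread('pics/s7.png');cv2.imwrite('pics/s7c.png',cv2.resize(im[120:220,310:430],None,fx=6,fy=6,interpolation=cv2.INTER_CUBIC))
```

```text
[0.0547 0.0013 0.1966] [0.4922 0.1485 0.6065] 10.35 0.039814011970821114
```

View pics/w7c.png

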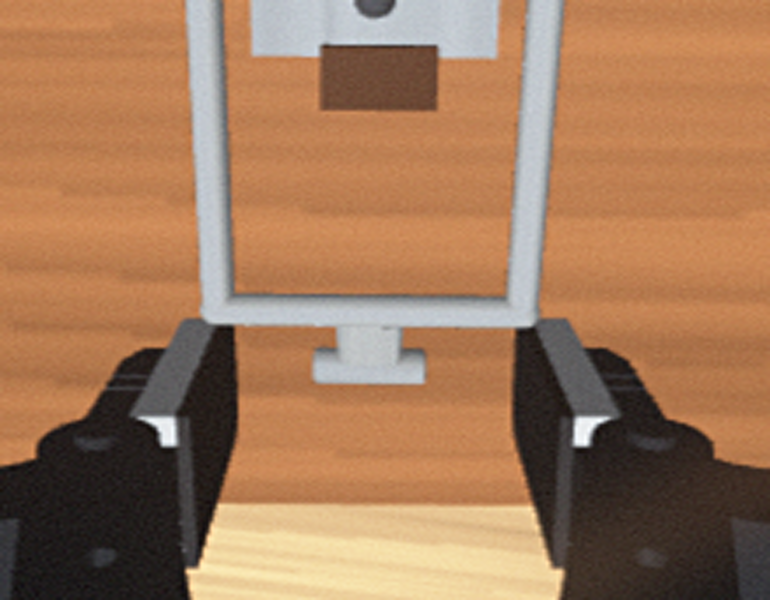

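View pics/s7c.png

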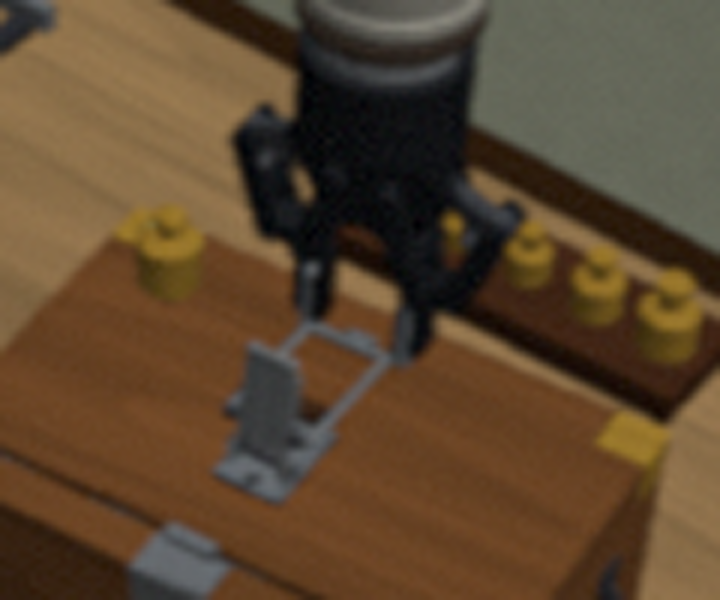

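drive_tool --series '[{"x": 0, "y": 0.2, "z": 0.2, "roll": 0}, {"x": 0, "y": 0.2, "z": 0.2, "roll": 0}]'

```text
time_s: 10.7
position: [0.6411, -0.1085, 0.1957]
tcp_rot: [-0.458, 0.459, 0.538, -0.538]
wrist_force: [1.4, 1.0, 0.9]
width: 0.0399
```

drive_tool --series '[{"x": 0, "y": 0, "z": 0, "roll": 0}, {"x": 0, "y": 0, "z": 0, "roll": 0}, {"x": 0, "y": 0, "z": 0, "roll": 0}, {"x": 0, "y": 0, "z": 0, "roll": 0}]' --gripper 1 --grip_force 30

```text
time_s: 11.2
position: [0.6413, -0.1086, 0.1957]
tcp_rot: [-0.458, 0.459, 0.538, -0.538]
wrist_force: [2.8, 1.5, 2.0]
width: 0.0134
```

Run:
```python
from h import *
import pickle
s,d=snap('wrist','w8');pickle.dump((s,d),open('w8.pkl','wb'))
print(w2(s['position']),s['wrist_force'],s['time_s'],s['width'])
im=cv2.imread('pics/w8.png');cv2.imwrite('pics/w8c.png',cv2.resize(im[130:330,210:430],None,fx=3.5,fy=3,interpolation=cv2.INTER_CUBIC))
```

```text
[0.0537 0.0011 0.1957] [2.7562 1.518  1.9573] 11.2 0.013425566878927025
```

View pics/w8c.png

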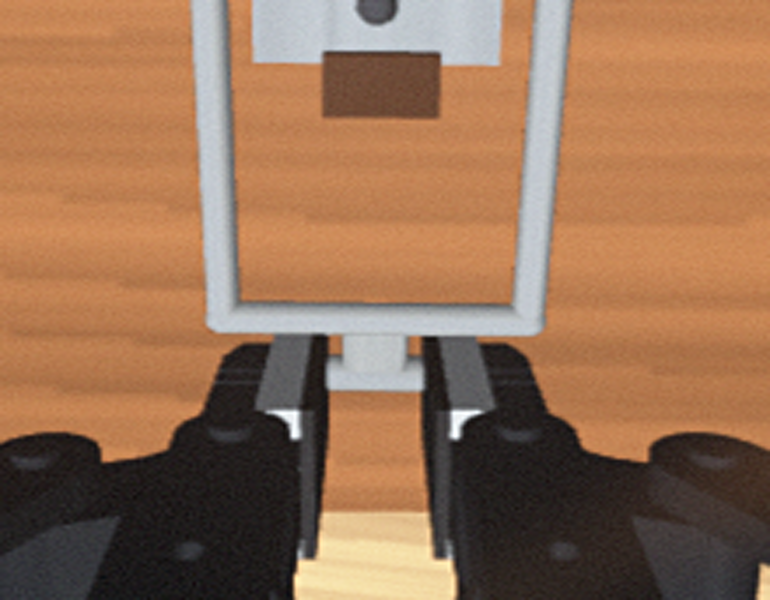

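Run:
```python
import numpy as np
a0=-.089
for ps in np.arange(0,3.25,.2):
    a=ps+a0; dx=86.4*(np.cos(a)-np.cos(a0)); dz=86.4*(np.sin(a)-np.sin(a0))
    print(round(ps,2),'tool z %.2f y %.2f'%(-dx/10,-dz/10))
```

```text
0.0 tool z -0.00 y -0.00
0.2 tool z 0.02 y -1.73
0.4 tool z 0.38 y -3.41
0.6 tool z 1.07 y -4.99
0.8 tool z 2.06 y -6.41
1.0 tool z 3.31 y -7.59
1.2 tool z 4.77 y -8.51
1.4 tool z 6.39 y -9.12
1.6 tool z 8.09 y -9.39
1.8 tool z 9.81 y -9.32
2.0 tool z 11.49 y -8.91
2.2 tool z 13.05 y -8.18
2.4 tool z 14.43 y -7.15
2.6 tool z 15.58 y -5.86
2.8 tool z 16.46 y -4.37
3.0 tool z 17.02 y -2.74
3.2 tool z 17.24 y -1.03
```

drive_tool --series '[{"x": 0, "y": -0.9, "z": 0, "roll": 0}, {"x": 0, "y": -1.73, "z": 0.02, "roll": 0}, {"x": 0, "y": -2.6, "z": 0.2, "roll": 0}, {"x": 0, "y": -3.41, "z": 0.38, "roll": 0}, {"x": 0, "y": -4.2, "z": 0.7, "roll": 0}, {"x": 0, "y": -4.99, "z": 1.07, "roll": 0}, {"x": 0, "y": -4.99, "z": 1.07, "roll": 0}]'

```text
time_s: 12.12
position: [0.6326, -0.1099, 0.2473]
tcp_rot: [-0.457, 0.46, 0.54, -0.537]
wrist_force: [7.4, 0.7, 2.5]
width: 0.0133
```

Run:
```python
from h import *
s,d=snap('side','s9')
print(w2(s['position']),s['wrist_force'],s['time_s'],s['width'])
im=cv2.imread('pics/s9.png');cv2.imwrite('pics/s9c.png',cv2.resize(im[100:220,300:430],None,fx=6,fy=5,interpolation=cv2.INTER_CUBIC))
```

```text
[0.0449 0.0011 0.2473] [7.3987 0.6646 2.4506] 12.125 0.013322315355516727
```

View pics/s9c.png

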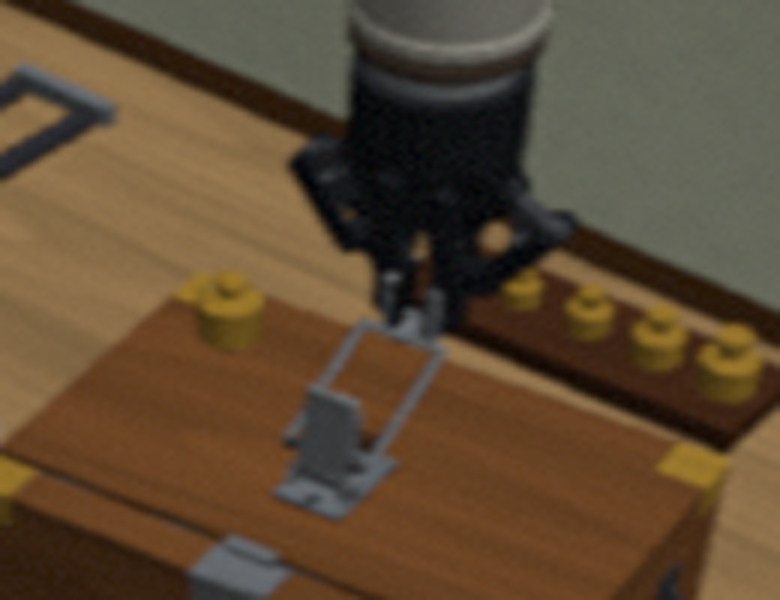

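drive_tool --series '[{"x": 0, "y": -0.7, "z": 0.3, "roll": 0}, {"x": 0, "y": -1.47, "z": 0.84, "roll": 0}, {"x": 0, "y": -2.1, "z": 1.4, "roll": 0}, {"x": 0, "y": -2.65, "z": 2.09, "roll": 0}, {"x": 0, "y": -3.15, "z": 2.8, "roll": 0}, {"x": 0, "y": -3.57, "z": 3.55, "roll": 0}, {"x": 0, "y": -3.9, "z": 4.35, "roll": 0}, {"x": 0, "y": -4.18, "z": 5.17, "roll": 0}, {"x": 0, "y": -4.18, "z": 5.17, "roll": 0}]'

```text
time_s: 13.3
position: [0.5799, -0.1189, 0.289]
tcp_rot: [-0.458, 0.46, 0.539, -0.537]
wrist_force: [3.8, 1.3, 6.6]
width: 0.0134
```

Run:
```python
from h import *
s,d=snap('side','s10')
print(w2(s['position']),s['wrist_force'],s['time_s'],s['width'])
im=cv2.imread('pics/s10.png');cv2.imwrite('pics/s10c.png',cv2.resize(im[100:220,280:410],None,fx=6,fy=5,interpolation=cv2.INTER_CUBIC))
```

```text
[-0.0087  0.0005  0.289 ] [3.8216 1.2739 6.5604] 13.3 0.013366146151755529
```

View pics/s10c.png

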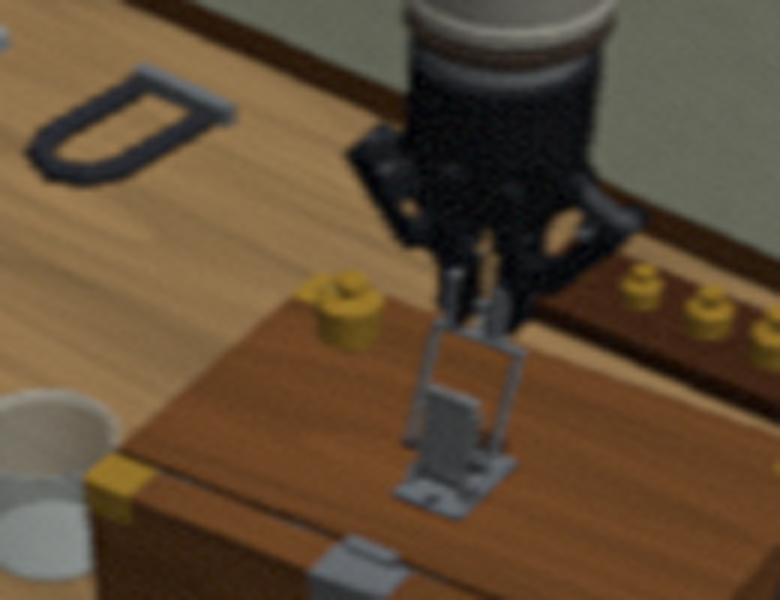

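drive_tool --series '[{"x": 0, "y": -0.3, "z": 0.8, "roll": 0}, {"x": 0, "y": -0.39, "z": 1.7, "roll": 0}, {"x": 0, "y": -0.38, "z": 2.55, "roll": 0}, {"x": 0, "y": -0.32, "z": 3.42, "roll": 0}, {"x": 0, "y": -0.13, "z": 4.28, "roll": 0}, {"x": 0, "y": 0.09, "z": 5.1, "roll": 0}, {"x": 0, "y": 0.42, "z": 5.9, "roll": 0}, {"x": 0, "y": 0.82, "z": 6.66, "roll": 0}, {"x": 0, "y": 0.82, "z": 6.66, "roll": 0}]'

```text
time_s: 14.48
position: [0.5108, -0.1303, 0.2795]
tcp_rot: [0.46, -0.458, -0.537, 0.539]
wrist_force: [-4.5, -1.6, 11.8]
width: 0.0133
```

Run:
```python
from h import *
s,d=snap('side','s11')
print(w2(s['position']),s['wrist_force'],s['time_s'],s['width'])
im=cv2.imread('pics/s11.png');cv2.imwrite('pics/s11c.png',cv2.resize(im[100:230,270:400],None,fx=6,fy=4.6,interpolation=cv2.INTER_CUBIC))
```

```text
[-0.0787 -0.      0.2795] [-4.5067 -1.6491 11.783 ] 14.475 0.013349017314997592
```

View pics/s11c.png

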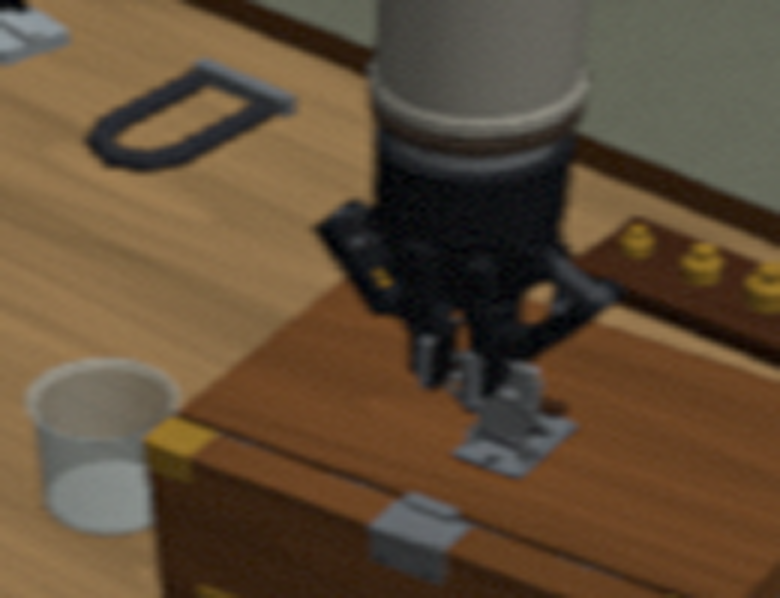

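drive_tool --series '[{"x": 0, "y": -0.2, "z": 0.15, "roll": 0}, {"x": 0, "y": 0.3, "z": 0.9, "roll": 0}, {"x": 0, "y": 0.83, "z": 1.55, "roll": 0}, {"x": 0, "y": 1.45, "z": 2.15, "roll": 0}, {"x": 0, "y": 2.12, "z": 2.7, "roll": 0}, {"x": 0, "y": 2.85, "z": 3.2, "roll": 0}, {"x": 0, "y": 3.61, "z": 3.6, "roll": 0}, {"x": 0, "y": 3.61, "z": 3.6, "roll": 0}]'

```text
time_s: 15.52
position: [0.4755, -0.1347, 0.2414]
tcp_rot: [0.46, -0.458, -0.537, 0.539]
wrist_force: [-6.3, -1.3, 4.8]
width: 0.0133
```

Run:
```python
from h import *
import pickle
s,d=snap('wrist','w12');pickle.dump((s,d),open('w12.pkl','wb'))
im=cv2.imread('pics/w12.png');cv2.imwrite('pics/w12c.png',cv2.resize(im[130:330,210:430],None,fx=3.5,fy=3,interpolation=cv2.INTER_CUBIC))
s,d=snap('side','s12')
print(w2(s['position']),s['wrist_force'],s['time_s'],s['width'])
im=cv2.imread('pics/s12.png');cv2.imwrite('pics/s12c.png',cv2.resize(im[130:240,260:390],None,fx=6,fy=5.4,interpolation=cv2.INTER_CUBIC))
```

```text
[-0.114   0.001   0.2418] [-6.7249  0.1964  4.8651] 15.575 0.013728481915913623
```

View pics/s12c.png

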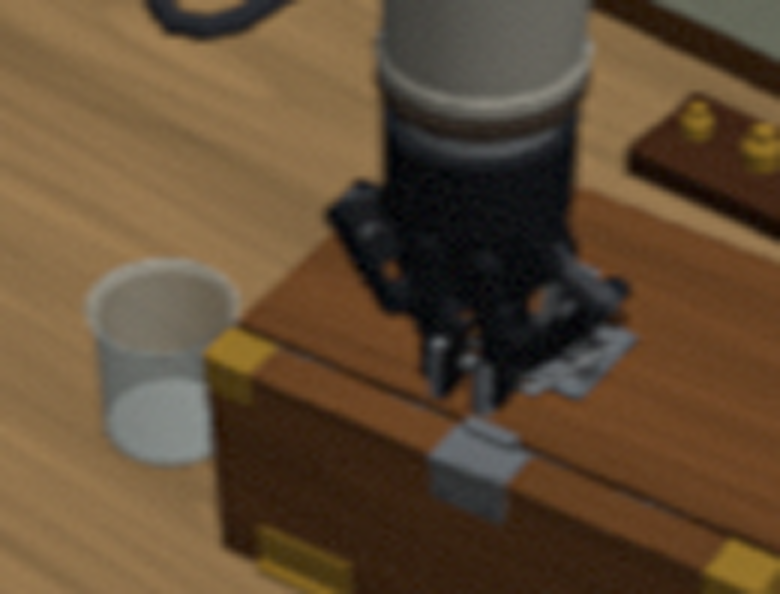

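View pics/w12c.png

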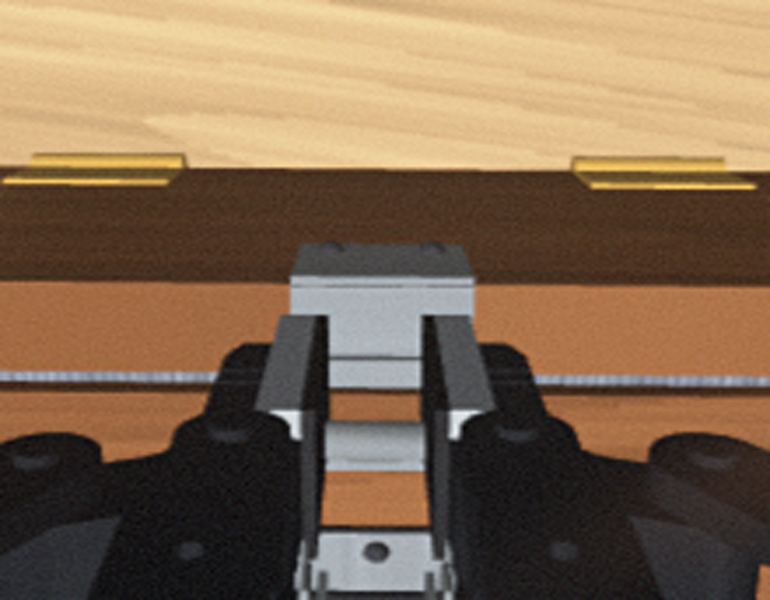

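Run:
```python
from h import *
import pickle
for f,rows in (('w8',(355,372,390)),('w12',(420,445,470))):
    s,d=pickle.load(open(f+'.pkl','rb'))
    for h in (12.7,10,7,4,0,-4,-8):
        out=[]
        for r in rows:
            v=130+r/3
            M=np.array(d['mount']); o=M[:3,3]; q=M[:3,:3]@np.array([0,(v-d['cy'])/d['fy'],1]); q=q
            p=o+q*(h/1000-o[1])/q[1]; out.append(round(p[2]*1000,1))
        print(f,'below TCP',h,'tool z(-casex) mm',out)
```

```text
w8 below TCP 12.7 tool z(-casex) mm [np.float64(4.3), np.float64(1.3), np.float64(-2.0)]
w8 below TCP 10 tool z(-casex) mm [np.float64(5.5), np.float64(2.6), np.float64(-0.6)]
w8 below TCP 7 tool z(-casex) mm [np.float64(6.9), np.float64(4.0), np.float64(0.9)]
w8 below TCP 4 tool z(-casex) mm [np.float64(8.2), np.float64(5.4), np.float64(2.3)]
w8 below TCP 0 tool z(-casex) mm [np.float64(10.0), np.float64(7.2), np.float64(4.3)]
w8 below TCP -4 tool z(-casex) mm [np.float64(11.8), np.float64(9.1), np.float64(6.3)]
w8 below TCP -8 tool z(-casex) mm [np.float64(13.6), np.float64(11.0), np.float64(8.2)]
w12 below TCP 12.7 tool z(-casex) mm [np.float64(-7.4), np.float64(-12.1), np.float64(-16.8)]
w12 below TCP 10 tool z(-casex) mm [np.float64(-6.0), np.float64(-10.6), np.float64(-15.2)]
w12 below TCP 7 tool z(-casex) mm [np.float64(-4.4), np.float64(-8.9), np.float64(-13.4)]
w12 below TCP 4 tool z(-casex) mm [np.float64(-2.8), np.float64(-7.2), np.float64(-11.6)]
w12 below TCP 0 tool z(-casex) mm [np.float64(-0.7), np.float64(-4.9), np.float64(-9.2)]
w12 below TCP -4 tool z(-casex) mm [np.float64(1.4), np.float64(-2.6), np.float64(-6.8)]
w12 below TCP -8 tool z(-casex) mm [np.float64(3.6), np.float64(-0.4), np.float64(-4.4)]
```

Run:
```python
import cv2,numpy as np
im=cv2.imread('pics/w12.png');a=im[210:370,260:370];a=np.clip(a.astype(float)*1.8,0,255).astype('uint8');cv2.imwrite('pics/w12d.png',cv2.resize(a,None,fx=5,fy=3.7,interpolation=cv2.INTER_CUBIC))
im=cv2.imread('pics/s12.png');a=im[165:225,310:380];a=np.clip(a.astype(float)*2,0,255).astype('uint8');cv2.imwrite('pics/s12d.png',cv2.resize(a,None,fx=10,fy=9,interpolation=cv2.INTER_CUBIC))
```

```text
(no output)
```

View pics/w12d.png

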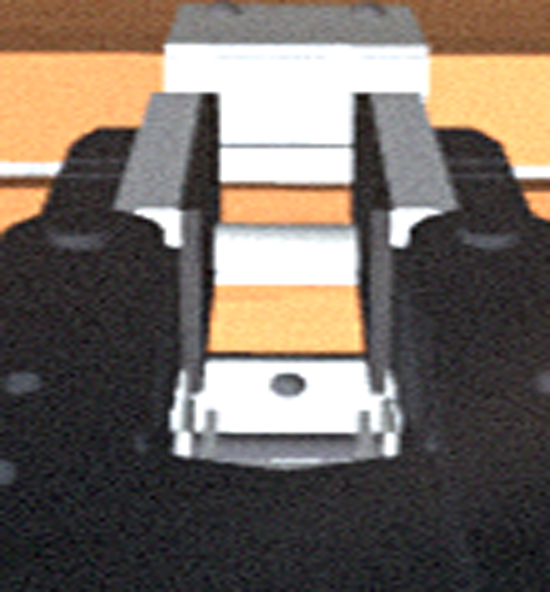

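View pics/s12d.png

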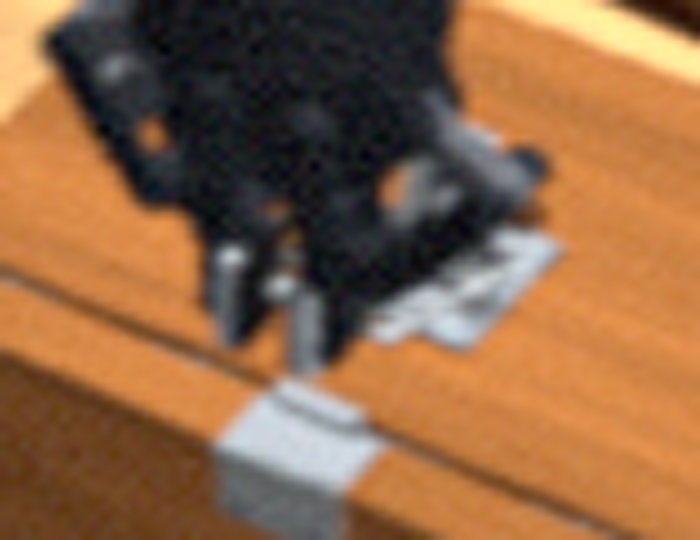

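Run:
```python
from h import *
import pickle
s,d=pickle.load(open('w12.pkl','rb'))
s2,d2=pickle.load(open('s5.pkl','rb'))
x,e=tri([ray(s,d,317,278),ray(s2,d2,338,195.5)]);print(w2(x),e)
P=w2(s['position'])
for h in (20,12.7,7,0,-5):print(h,proj(s2,d2,c2([P[0],0,P[2]-h/1e3])))
for p in ([-.03,.0175,.192],[-.03,-.0175,.192]): print(proj(s2,d2,c2(p)),proj(s,d,c2(p)))
```

```text
[-0.1141  0.0011  0.2504] [np.float64(0.0004136959818510788), np.float64(0.00041369598185109327)]
20 [np.float64(337.9642324543193), np.float64(203.9257456826093)]
12.7 [np.float64(338.02497521723893), np.float64(201.9055117799077)]
7 [np.float64(338.0727488919594), np.float64(200.31661472142716)]
0 [np.float64(338.13183613079286), np.float64(198.35144163131878)]
-5 [np.float64(338.174326097087), np.float64(196.9382745920514)]
[np.float64(348.8224883309585), np.float64(189.28682400908534)] [np.float64(340.1296945367635), np.float64(346.3882140645571)]
[np.float64(360.4039893197574), np.float64(194.44424170192065)] [np.float64(288.9437430960222), np.float64(346.28593543278936)]
```

Run:
```python
from h import *
import pickle
s,d=pickle.load(open('w12.pkl','rb'))
for r in (282,372,383,392): 
    for u in (230,400): print(r,w2(onplane(s,d,u,130+r/3,.17)))
```

```text
282 [-0.1105 -0.0582  0.17  ]
282 [-0.1108  0.0584  0.17  ]
372 [-0.0882 -0.0598  0.17  ]
372 [-0.0885  0.06    0.17  ]
383 [-0.0853 -0.06    0.17  ]
383 [-0.0857  0.0602  0.17  ]
392 [-0.083  -0.0601  0.17  ]
392 [-0.0834  0.0604  0.17  ]
```

drive_tool --series '[{"x": 0, "y": 0, "z": 0, "roll": 0}, {"x": 0, "y": 0, "z": 0, "roll": 0}, {"x": 0, "y": 0, "z": 0, "roll": 0}, {"x": 0, "y": 0, "z": 0, "roll": 0}]' --gripper 3.5

```text
time_s: 16.12
position: [0.4779, -0.1345, 0.2427]
tcp_rot: [-0.459, 0.459, 0.538, -0.538]
wrist_force: [0.0, -0.4, -0.6]
width: 0.0352
```

Run:
```python
from h import *
import pickle
s,d=snap('wrist','w13');pickle.dump((s,d),open('w13.pkl','wb'))
print(w2(s['position']),s['wrist_force'],s['time_s'],s['width'])
im=cv2.imread('pics/w13.png');cv2.imwrite('pics/w13c.png',cv2.resize(im[190:350,230:410],None,fx=4.3,fy=3.7,interpolation=cv2.INTER_CUBIC))
s,d=snap('side','s13');pickle.dump((s,d),open('s13.pkl','wb'))
im=cv2.imread('pics/s13.png');cv2.imwrite('pics/s13c.png',cv2.resize(im[150:240,290:400],None,fx=7,fy=6.5,interpolation=cv2.INTER_CUBIC))
```

```text
[-0.1118  0.0009  0.2427] [ 0.0327 -0.4402 -0.5719] 16.125 0.0351801376039728
```

View pics/w13c.png

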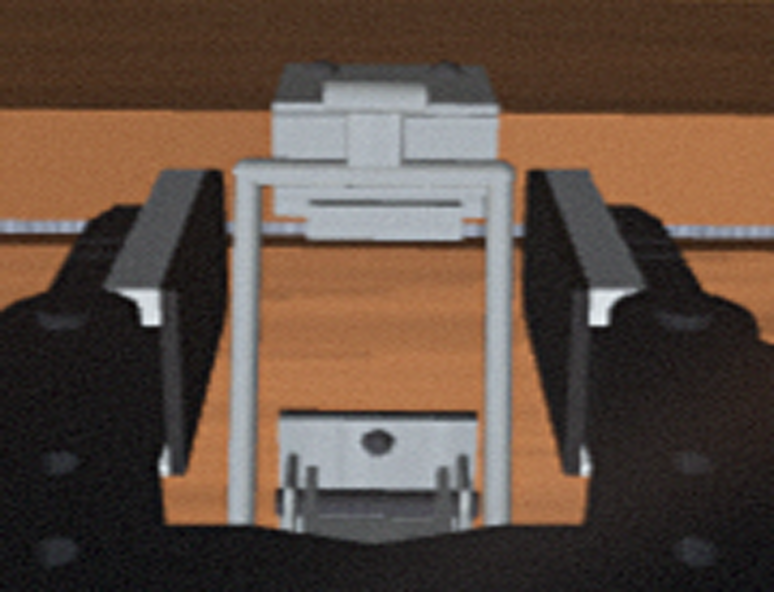

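View pics/s13c.png

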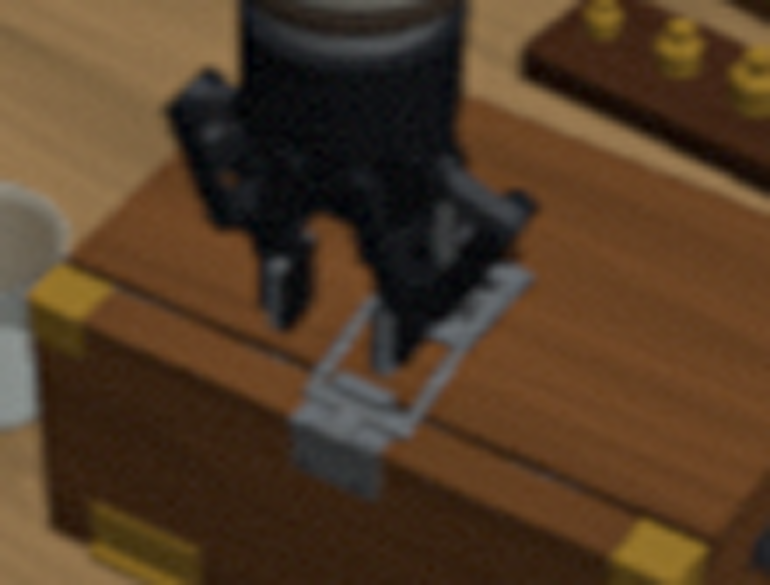

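Run:
```python
from h import *
import pickle
s,d=pickle.load(open('w13.pkl','rb'));s2,d2=pickle.load(open('s13.pkl','rb'))
W=lambda u,v:(230+u/4.3,190+v/3.7); S=lambda u,v:(290+u/7,150+v/6.5)
for n,a,z in [('cb',(375,172),.174),('cb',(375,172),.184),('bar',(375,94),.178),('bar',(375,94),.188),('lip front/slot',(385,201),.181),('hook back',(385,240),.18),('outer edge',(600,112),.17),('case edge',(600,245),.17),('rod r@slot',(497,225),.177),('pin r?',(497,500),.19),('plate screw',(377,442),.171),('plate front',(377,412),.171)]:
    print(n,z,w2(onplane(s,d,*W(*a),z)))
print(tri([ray(s,d,*W(505,178)),ray(s2,d2,*S(408,430))])[0], w2(tri([ray(s,d,*W(505,178)),ray(s2,d2,*S(408,430))])[0]), w2(tri([ray(s,d,*W(243,178)),ray(s2,d2,*S(318,388))])[0]))
```

```text
cb 0.174 [-0.0999  0.0014  0.174 ]
cb 0.184 [-0.1039  0.0014  0.184 ]
bar 0.178 [-0.1163  0.0013  0.178 ]
bar 0.188 [-0.1195  0.0013  0.188 ]
lip front/slot 0.181 [-0.0971  0.003   0.181 ]
hook back 0.18 [-0.089  0.003  0.18 ]
outer edge 0.17 [-0.1103  0.0374  0.17  ]
case edge 0.17 [-0.0834  0.0387  0.17  ]
rod r@slot 0.177 [-0.0907  0.0208  0.177 ]
pin r? 0.19 [-0.0415  0.021   0.19  ]
plate screw 0.171 [-0.0405  0.002   0.171 ]
plate front 0.171 [-0.0474  0.002   0.171 ]
[ 0.5256 -0.111   0.1105] [-0.061   0.0167  0.1105] [-0.1274 -0.0095  0.2247]
```

Run:
```python
from h import *
import pickle
s,d=pickle.load(open('w13.pkl','rb'));s2,d2=pickle.load(open('s13.pkl','rb'))
W=lambda u,v:(230+u/4.3,190+v/3.7); S=lambda u,v:(290+u/7,150+v/6.5)
for a,b in [((505,178),(318,388)),((243,178),(408,430)),((375,94),(330,408))]:
  x,e=tri([ray(s,d,*W(*a)),ray(s2,d2,*S(*b))]);print(w2(x),e)
im=cv2.imread('pics/w13.png')[215:262,280:355];cv2.imwrite('pics/w13d.png',cv2.resize(np.clip(im*1.3,0,255).astype('uint8'),None,fx=10,fy=10,interpolation=cv2.INTER_CUBIC))
im=cv2.imread('pics/s13.png')[190:230,325:360];cv2.imwrite('pics/s13d.png',cv2.resize(np.clip(im*1.8,0,255).astype('uint8'),None,fx=15,fy=15,interpolation=cv2.INTER_CUBIC))
```

```text
[-0.095   0.021   0.1693] [np.float64(0.0024278912534802786), np.float64(0.0024278912534801654)]
[-0.0966 -0.0204  0.1711] [np.float64(0.0008711332918586291), np.float64(0.0008711332918584563)]
[-0.1199  0.0001  0.1932] [np.float64(0.001688974321790462), np.float64(0.0016889743217904235)]
```

View pics/w13d.png

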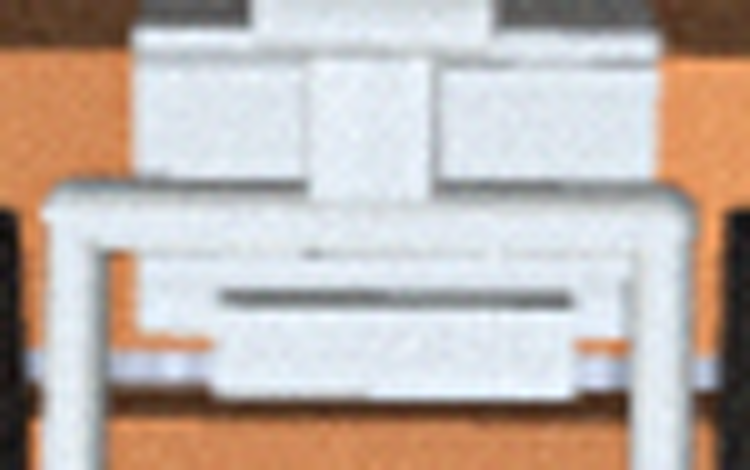

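View pics/s13d.png

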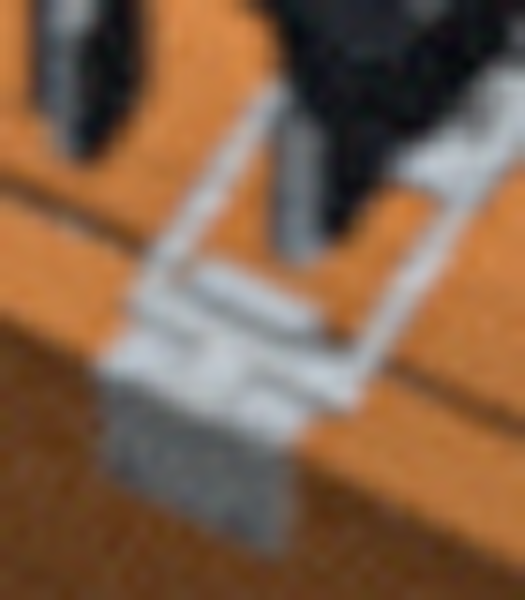

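drive_tool --series '[{"x": 0, "y": 0, "z": 0, "roll": 0}, {"x": 0, "y": 0, "z": 0, "roll": 0}, {"x": 0, "y": 0.2, "z": -1.5, "roll": 0}, {"x": -0.1, "y": 0.3, "z": -3, "roll": 0}, {"x": -0.1, "y": 0.3, "z": -4.2, "roll": 0}, {"x": -0.1, "y": 0.3, "z": -5, "roll": 0}, {"x": -0.1, "y": 0.3, "z": -5, "roll": 0}]' --gripper 0

```text
time_s: 17.1
position: [0.5278, -0.1274, 0.2394]
tcp_rot: [0.459, -0.458, -0.538, 0.538]
wrist_force: [-1.0, 0.6, 0.1]
width: 0.0002
```

Run:
```python
from h import *
import pickle
s,d=snap('side','s14');pickle.dump((s,d),open('s14.pkl','wb'))
print(w2(s['position']),s['wrist_force'],s['time_s'],s['width'])
im=cv2.imread('pics/s14.png');cv2.imwrite('pics/s14c.png',cv2.resize(im[140:230,290:400],None,fx=7,fy=6.5,interpolation=cv2.INTER_CUBIC))
```

```text
[-0.0614  0.0001  0.2394] [-0.9789  0.6114  0.1321] 17.1 0.00017701825070440125
```

View pics/s14c.png

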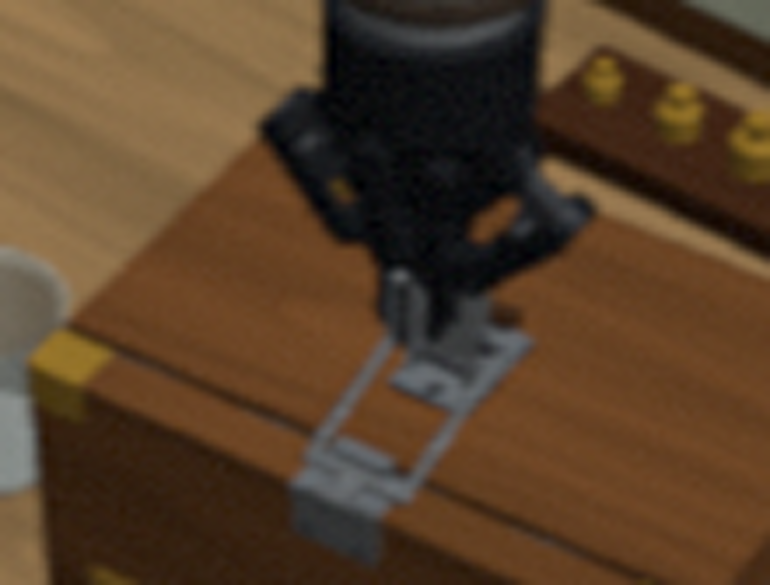

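drive_tool --series '[{"x": 0, "y": 0, "z": -0.4, "roll": 0}, {"x": 0, "y": 0, "z": -0.7, "roll": 0}, {"x": 0, "y": 0, "z": -1.0, "roll": 0}, {"x": 0, "y": 0, "z": -1.2, "roll": 0}, {"x": 0, "y": 0, "z": -1.2, "roll": 0}]'

```text
time_s: 17.77
position: [0.5392, -0.1257, 0.2396]
tcp_rot: [0.459, -0.459, -0.538, 0.538]
wrist_force: [0.2, -0.7, 1.2]
width: 0.0002
```

drive_tool --series '[{"x": 0, "y": 0, "z": -0.2, "roll": 0}, {"x": 0, "y": 0, "z": -0.4, "roll": 0}, {"x": 0, "y": 0, "z": -0.4, "roll": 0}]'

```text
time_s: 18.15
position: [0.5432, -0.1251, 0.2397]
tcp_rot: [-0.459, 0.459, 0.538, -0.538]
wrist_force: [-0.5, 0.1, -0.5]
width: -0.0001
```

drive_tool --series '[{"x": 0, "y": 0, "z": -0.2, "roll": 0}, {"x": 0, "y": 0, "z": -0.4, "roll": 0}, {"x": 0, "y": 0, "z": -0.4, "roll": 0}]'

```text
time_s: 18.52
position: [0.5464, -0.1247, 0.2395]
tcp_rot: [0.459, -0.458, -0.538, 0.538]
wrist_force: [-2.8, -0.3, 2.0]
width: -0.0
```

Run:
```python
from h import *
P=w2(status.observe()['position']);print(P)
for th in np.arange(1.4,-.11,-.1):
    r=50+3*(1.4-th)/1.4
    x=-34+r*np.cos(th)-5.25*np.sin(th)-11; z=176+r*np.sin(th)+5.25*np.cos(th)+17
    print('%.1f TCP %.1f %.1f  rel z %.2f y %.2f'%(th,x,z,-(x-P[0]*1e3)/10,-(z-P[2]*1e3)/10))
```

```text
[-0.0426 -0.0001  0.2395]
1.4 TCP -41.7 243.2  rel z -0.09 y -0.37
1.3 TCP -36.6 242.8  rel z -0.60 y -0.33
1.2 TCP -31.6 241.9  rel z -1.10 y -0.24
1.1 TCP -26.7 240.5  rel z -1.59 y -0.10
1.0 TCP -21.9 238.6  rel z -2.07 y 0.09
0.9 TCP -17.4 236.3  rel z -2.52 y 0.32
0.8 TCP -13.0 233.4  rel z -2.96 y 0.60
0.7 TCP -9.0 230.2  rel z -3.36 y 0.93
0.6 TCP -5.3 226.5  rel z -3.73 y 1.30
0.5 TCP -1.9 222.5  rel z -4.07 y 1.70
0.4 TCP 1.0 218.1  rel z -4.36 y 2.14
0.3 TCP 3.5 213.5  rel z -4.61 y 2.60
0.2 TCP 5.5 208.6  rel z -4.81 y 3.09
0.1 TCP 7.0 203.5  rel z -4.96 y 3.60
-0.0 TCP 8.0 198.2  rel z -5.06 y 4.12
-0.1 TCP 8.5 192.9  rel z -5.11 y 4.66
```

drive_tool --series '[{"x": 0, "y": 0, "z": -0.3, "roll": 0}, {"x": 0, "y": 0, "z": -0.6, "roll": 0}, {"x": 0, "y": 0, "z": -0.9, "roll": 0}, {"x": 0, "y": 0, "z": -1.2, "roll": 0}, {"x": 0, "y": 0, "z": -1.5, "roll": 0}, {"x": 0, "y": 0, "z": -1.5, "roll": 0}]'

```text
time_s: 19.27
position: [0.5611, -0.1222, 0.2388]
tcp_rot: [0.459, -0.458, -0.538, 0.539]
wrist_force: [-4.4, -0.8, -1.2]
width: -0.0
```

Run:
```python
from h import *
import pickle
s,d=snap('side','s15')
print(w2(s['position']),s['wrist_force'],s['time_s'],s['width'])
im=cv2.imread('pics/s15.png');cv2.imwrite('pics/s15c.png',cv2.resize(im[140:230,290:400],None,fx=7,fy=6.5,interpolation=cv2.INTER_CUBIC))
```

```text
[-0.0278  0.0001  0.2388] [-4.4137 -0.8389 -1.1539] 19.275 -5.41294745939725e-06
```

View pics/s15c.png

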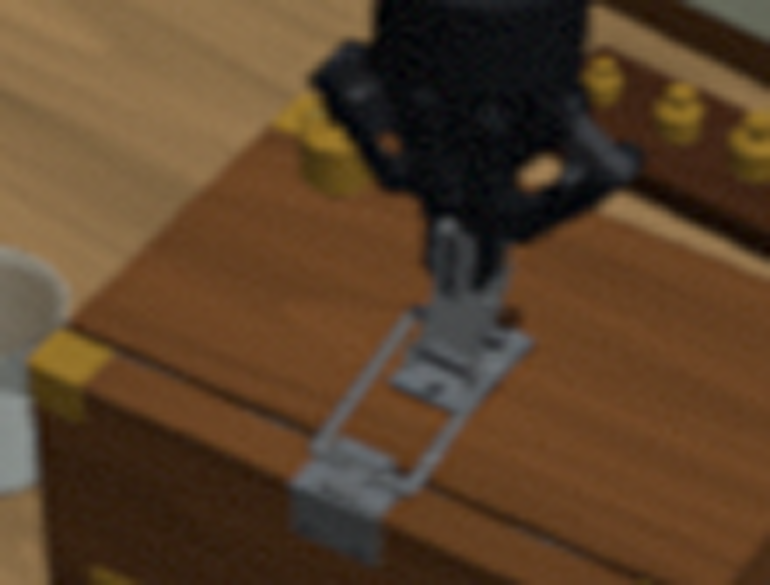

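drive_tool --series '[{"x": 0, "y": 0.03, "z": -0.3, "roll": 0}, {"x": 0, "y": 0.1, "z": -0.57, "roll": 0}, {"x": 0, "y": 0.2, "z": -0.8, "roll": 0}, {"x": 0, "y": 0.32, "z": -1.02, "roll": 0}, {"x": 0, "y": 0.46, "z": -1.24, "roll": 0}, {"x": 0, "y": 0.6, "z": -1.46, "roll": 0}, {"x": 0, "y": 0.6, "z": -1.46, "roll": 0}]'

```text
time_s: 20.2
position: [0.5749, -0.1201, 0.2332]
tcp_rot: [0.46, -0.458, -0.537, 0.539]
wrist_force: [-7.4, -1.0, 1.0]
width: -0.0002
```

Run:
```python
from h import *
import pickle
s,d=snap('wrist','w16')
im=cv2.imread('pics/w16.png');cv2.imwrite('pics/w16c.png',cv2.resize(im[0:300,200:440],None,fx=2.6,fy=2,interpolation=cv2.INTER_CUBIC))
s,d=snap('side','s16')
print(w2(s['position']),s['wrist_force'],s['time_s'],s['width'])
im=cv2.imread('pics/s16.png');cv2.imwrite('pics/s16c.png',cv2.resize(im[140:230,290:400],None,fx=7,fy=6.5,interpolation=cv2.INTER_CUBIC))
```

```text
[-0.0137  0.      0.2333] [-7.5839 -1.9121  1.9566] 20.25 0.00013493873010538487
```

View pics/s16c.png

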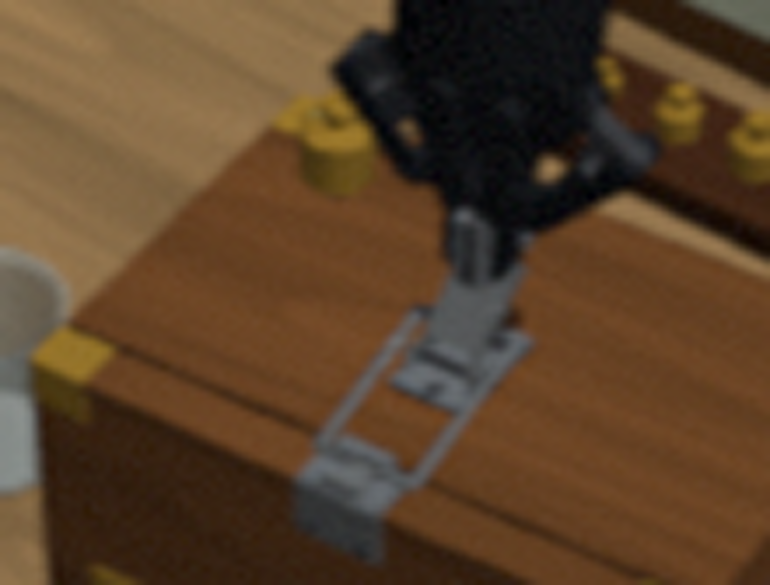

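View pics/w16c.png

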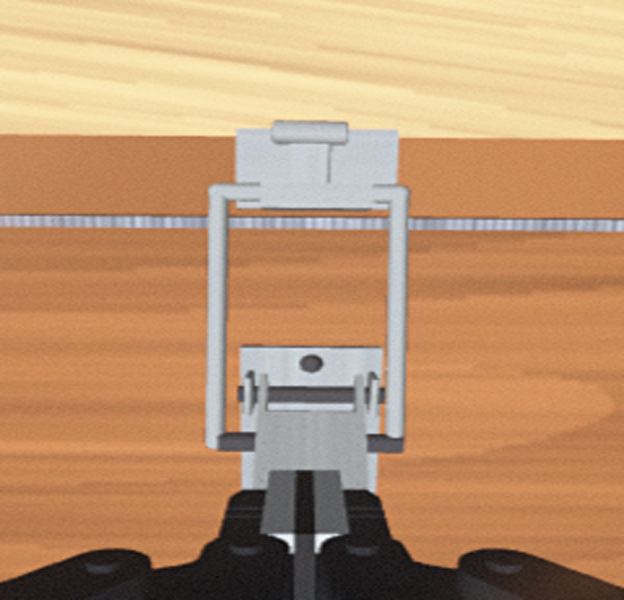

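drive_tool --series '[{"x": 0, "y": 0.16, "z": -0.2, "roll": 0}, {"x": 0, "y": 0.33, "z": -0.4, "roll": 0}, {"x": 0, "y": 0.51, "z": -0.6, "roll": 0}, {"x": 0, "y": 0.7, "z": -0.77, "roll": 0}, {"x": 0, "y": 0.7, "z": -0.77, "roll": 0}]'

```text
time_s: 20.92
position: [0.5828, -0.119, 0.2266]
tcp_rot: [0.459, -0.458, -0.538, 0.538]
wrist_force: [-6.3, -0.6, 3.4]
width: 0.0
```

drive_tool --series '[{"x": 0, "y": 0.2, "z": -0.17, "roll": 0}, {"x": 0, "y": 0.4, "z": -0.34, "roll": 0}, {"x": 0, "y": 0.4, "z": -0.34, "roll": 0}]'

```text
time_s: 21.3
position: [0.5869, -0.1184, 0.223]
tcp_rot: [0.459, -0.459, -0.538, 0.538]
wrist_force: [-5.4, -0.5, 3.0]
width: 0.0001
```

drive_tool --series '[{"x": 0, "y": 0.22, "z": -0.15, "roll": 0}, {"x": 0, "y": 0.44, "z": -0.29, "roll": 0}, {"x": 0, "y": 0.44, "z": -0.29, "roll": 0}]'

```text
time_s: 21.68
position: [0.5905, -0.1178, 0.2189]
tcp_rot: [-0.458, 0.459, 0.538, -0.538]
wrist_force: [-3.1, -1.0, 2.4]
width: 0.0002
```

drive_tool --series '[{"x": 0, "y": 0.23, "z": -0.12, "roll": 0}, {"x": 0, "y": 0.46, "z": -0.25, "roll": 0}, {"x": 0, "y": 0.46, "z": -0.25, "roll": 0}]'

```text
time_s: 22.05
position: [0.5932, -0.1174, 0.2141]
tcp_rot: [-0.458, 0.459, 0.538, -0.538]
wrist_force: [-2.9, -1.3, 2.8]
width: -0.0002
```

Run:
```python
from h import *
s,d=snap('wrist','w17')
im=cv2.imread('pics/w17.png');cv2.imwrite('pics/w17c.png',cv2.resize(im[0:300,200:440],None,fx=2.6,fy=2,interpolation=cv2.INTER_CUBIC))
s,d=snap('side','s17')
print(w2(s['position']),s['wrist_force'],s['time_s'],s['width'])
im=cv2.imread('pics/s17.png');cv2.imwrite('pics/s17c.png',cv2.resize(im[140:230,290:400],None,fx=7,fy=6.5,interpolation=cv2.INTER_CUBIC))
```

```text
[ 0.0048 -0.0001  0.2142] [-3.1146 -0.4622  2.8   ] 22.1 -0.00034529707903521766
```

View pics/s17c.png

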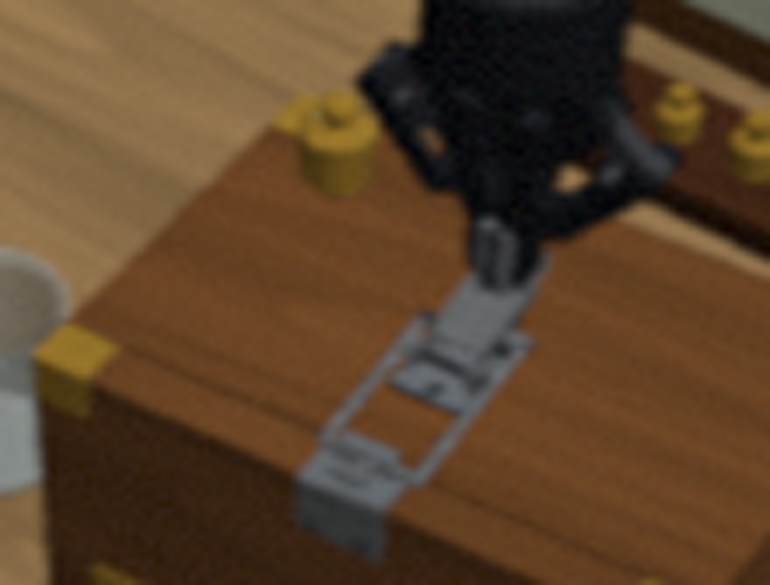

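View pics/w17c.png

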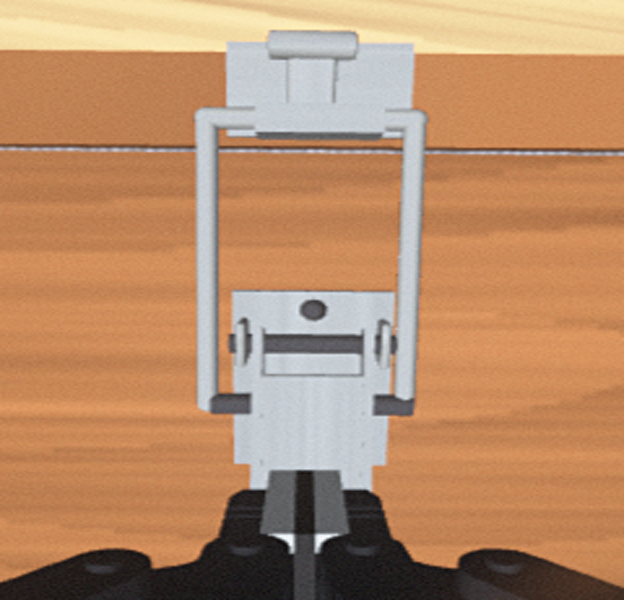

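drive_tool --series '[{"x": 0, "y": 0.25, "z": -0.1, "roll": 0}, {"x": 0, "y": 0.5, "z": -0.2, "roll": 0}, {"x": 0, "y": 0.75, "z": -0.28, "roll": 0}, {"x": 0, "y": 1.0, "z": -0.35, "roll": 0}, {"x": 0, "y": 1.0, "z": -0.35, "roll": 0}]'

```text
time_s: 22.78
position: [0.5964, -0.1163, 0.2033]
tcp_rot: [-0.459, 0.459, 0.538, -0.538]
wrist_force: [-0.5, 0.2, 0.4]
width: -0.0002
```

drive_tool --series '[{"x": 0, "y": 0.15, "z": -0.04, "roll": 0}, {"x": 0, "y": 0.3, "z": -0.08, "roll": 0}, {"x": 0, "y": 0.3, "z": -0.08, "roll": 0}]'

```text
time_s: 23.15
position: [0.5968, -0.1162, 0.2005]
tcp_rot: [-0.459, 0.459, 0.538, -0.538]
wrist_force: [-1.4, 0.1, 2.1]
width: 0.0
```

drive_tool --series '[{"x": 0, "y": 0.1, "z": 0, "roll": 0}, {"x": 0, "y": 0.2, "z": 0, "roll": 0}, {"x": 0, "y": 0.2, "z": 0, "roll": 0}]'

```text
time_s: 23.52
position: [0.5969, -0.1162, 0.1991]
tcp_rot: [-0.459, 0.459, 0.538, -0.538]
wrist_force: [-2.0, 2.0, 6.3]
width: 0.0
```

drive_tool --series '[{"x": 0, "y": 0.1, "z": 0, "roll": 0}, {"x": 0, "y": 0.2, "z": 0, "roll": 0}, {"x": 0, "y": 0.2, "z": 0, "roll": 0}]'

```text
time_s: 23.9
position: [0.597, -0.1163, 0.1988]
tcp_rot: [-0.459, 0.459, 0.538, -0.538]
wrist_force: [-6.2, 0.2, 16.1]
width: -0.0002
```

drive_tool --series '[{"x": 0, "y": 0.07, "z": 0, "roll": 0}, {"x": 0, "y": 0.07, "z": 0, "roll": 0}, {"x": 0, "y": 0.07, "z": 0, "roll": 0}, {"x": 0, "y": 0.07, "z": 0, "roll": 0}]'

```text
time_s: 24.4
position: [0.597, -0.1163, 0.1987]
tcp_rot: [-0.459, 0.459, 0.539, -0.538]
wrist_force: [-7.9, 2.8, 19.5]
width: -0.0
```

Run:
```python
from h import *
s,d=snap('wrist','w18')
im=cv2.imread('pics/w18.png');cv2.imwrite('pics/w18c.png',cv2.resize(im[0:300,200:440],None,fx=2.6,fy=2,interpolation=cv2.INTER_CUBIC))
s,d=snap('side','s18')
print(w2(s['position']),s['wrist_force'],s['time_s'],s['width'])
im=cv2.imread('pics/s18.png');cv2.imwrite('pics/s18c.png',cv2.resize(im[140:230,290:400],None,fx=7,fy=6.5,interpolation=cv2.INTER_CUBIC))
```

```text
[0.0087 0.0003 0.1987] [-8.0281  1.8846 19.3383] 24.45 1.645639562586455e-05
```

View pics/s18c.png

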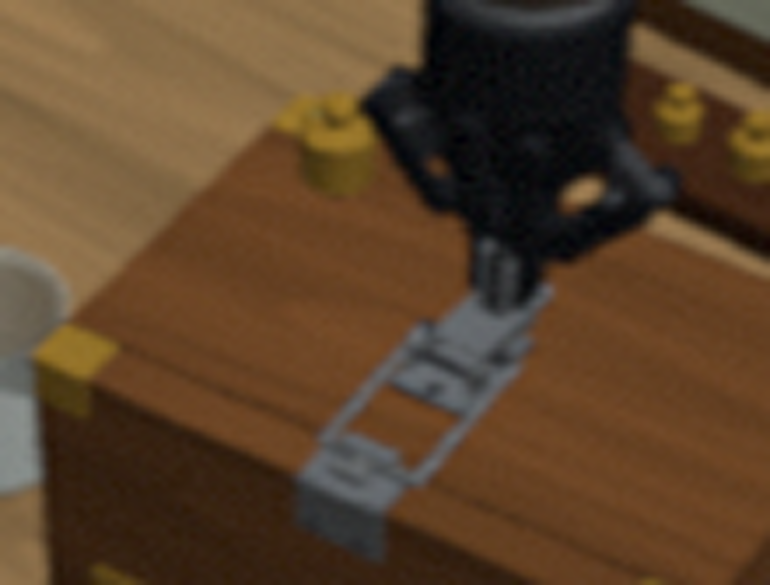

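View pics/w18c.png

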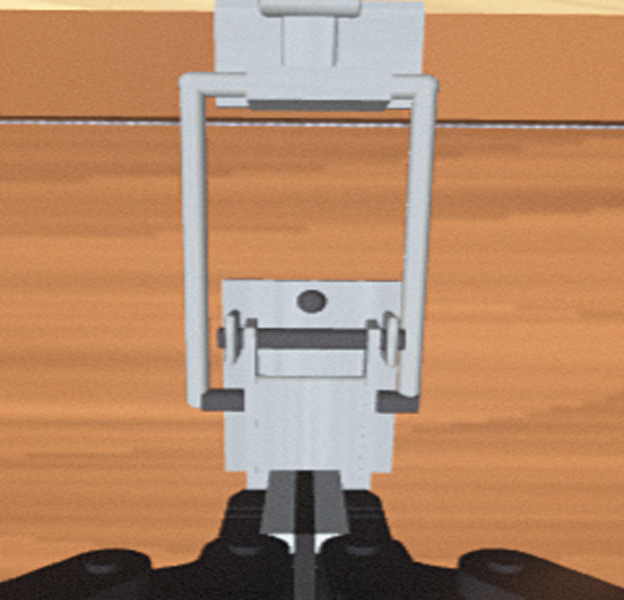

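drive_tool --series '[{"x": 0, "y": -0.4, "z": 0, "roll": 0}, {"x": 0, "y": -1.0, "z": 0, "roll": 0}, {"x": 0, "y": -3, "z": 0, "roll": 0}, {"x": 0, "y": -7, "z": -1, "roll": 0}, {"x": 2, "y": -12, "z": -3, "roll": 0}, {"x": 5, "y": -14, "z": -5, "roll": 0}, {"x": 6, "y": -14, "z": -5, "roll": 0}, {"x": 6, "y": -14, "z": -5, "roll": 0}]'

```text
time_s: 25.5
position: [0.6359, -0.0488, 0.3347]
tcp_rot: [0.459, -0.458, -0.538, 0.539]
wrist_force: [-0.6, -0.3, -0.3]
width: -0.0
```

Run:
```python
from h import *
import pickle
s,d=snap('wrist','w19');pickle.dump((s,d),open('w19.pkl','wb'))
im=cv2.imread('pics/w19.png');cv2.imwrite('pics/w19c.png',cv2.resize(im[0:240,90:450],None,fx=2.2,fy=2.4,interpolation=cv2.INTER_CUBIC))
s,d=snap('side','s19');pickle.dump((s,d),open('s19.pkl','wb'))
print(w2(s['position']),s['wrist_force'],s['time_s'],s['width'])
im=cv2.imread('pics/s19.png');cv2.imwrite('pics/s19c.png',cv2.resize(im[140:260,270:440],None,fx=4.7,fy=4.7,interpolation=cv2.INTER_CUBIC))
```

```text
[0.0571 0.0597 0.3345] [-1.0192 -1.5627 -0.6973] 25.55 -0.00019178179790285883
```

View pics/w19c.png

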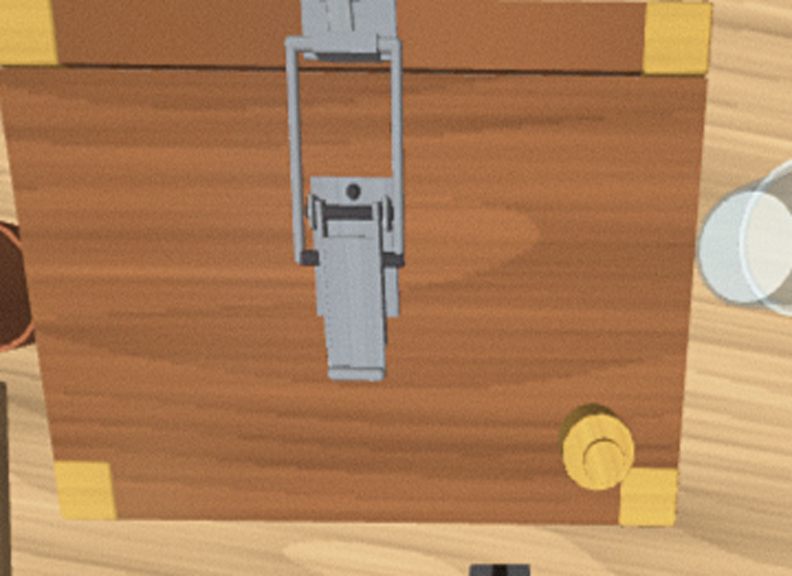

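View pics/s19c.png

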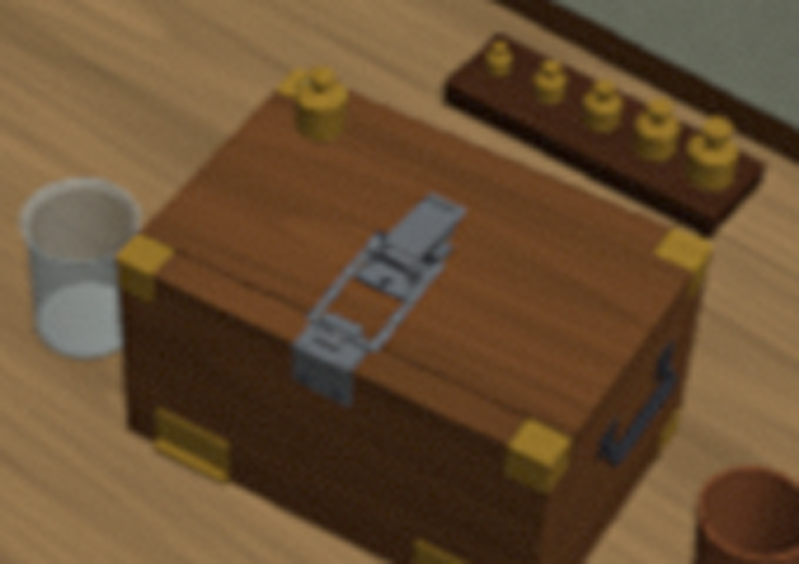

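Run:
```python
from h import *
import pickle
for f in('w5','w19','w18'):
    im=cv2.imread(f'pics/{f}.png'); 
    for c in (175,200,380 if f!='w18' else 420):
        g=im[:,c-3:c+4].mean(1)
        r0={'w5':58,'w19':20,'w18':52}[f]
        print(f,c,[tuple(int(v) for v in g[r]) for r in range(r0,r0+17)])
s,d=pickle.load(open('w19.pkl','rb'))
for r in (26,27,28,29,30,31): print(r,w2(onplane(s,d,200,r,.17)))
a=cv2.imread('pics/w19.png')[10:45,180:310];cv2.imwrite('pics/w19d.png',cv2.resize(a,None,fx=6,fy=12,interpolation=cv2.INTER_CUBIC))
```

```text
w5 175 [(68, 107, 161), (69, 108, 162), (67, 106, 161), (62, 99, 152), (39, 64, 99), (76, 80, 98), (164, 152, 149), (164, 153, 150), (160, 150, 148), (158, 148, 146), (134, 135, 151), (67, 103, 157), (61, 102, 154), (67, 104, 157), (65, 103, 156), (67, 102, 154), (65, 100, 153)]
w5 200 [(70, 108, 161), (71, 108, 162), (70, 109, 162), (69, 105, 158), (51, 80, 119), (59, 72, 99), (124, 123, 132), (160, 150, 151), (159, 149, 150), (158, 148, 148), (148, 142, 149), (81, 112, 157), (63, 101, 156), (67, 103, 157), (69, 105, 159), (68, 104, 156), (67, 104, 155)]
w5 380 [(69, 118, 171), (70, 119, 172), (68, 118, 171), (72, 121, 174), (72, 124, 176), (68, 118, 171), (52, 94, 136), (48, 74, 100), (106, 113, 125), (174, 159, 154), (174, 160, 154), (174, 160, 153), (162, 151, 152), (91, 119, 162), (65, 108, 166), (67, 107, 165), (68, 110, 167)]
w19 175 [(61, 99, 152), (62, 98, 152), (61, 99, 151), (61, 98, 152), (61, 99, 153), (63, 101, 155), (58, 93, 146), (33, 54, 86), (37, 53, 79), (73, 98, 134), (60, 94, 148), (61, 97, 150), (61, 96, 150), (61, 97, 149), (57, 91, 144), (60, 94, 146), (62, 98
[... 867 characters left out ...]
189), (81, 126, 189), (81, 125, 189), (80, 127, 189), (70, 110, 169), (42, 67, 106), (56, 75, 106), (126, 126, 143), (166, 159, 170), (84, 126, 189), (74, 120, 185), (76, 121, 183), (77, 122, 183), (78, 123, 184), (80, 124, 186), (80, 125, 188)]
w18 420 [(87, 137, 203), (85, 135, 201), (86, 135, 202), (87, 136, 202), (87, 135, 202), (86, 137, 203), (88, 140, 206), (84, 131, 198), (47, 76, 121), (41, 61, 92), (108, 110, 121), (188, 175, 172), (110, 134, 174), (67, 111, 172), (70, 111, 172), (72, 113, 171), (74, 116, 175)]
26 [-0.085  -0.0398  0.17  ]
27 [-0.0843 -0.0399  0.17  ]
28 [-0.0835 -0.04    0.17  ]
29 [-0.0827 -0.04    0.17  ]
30 [-0.0819 -0.0401  0.17  ]
31 [-0.0812 -0.0402  0.17  ]
```

View pics/w19d.png

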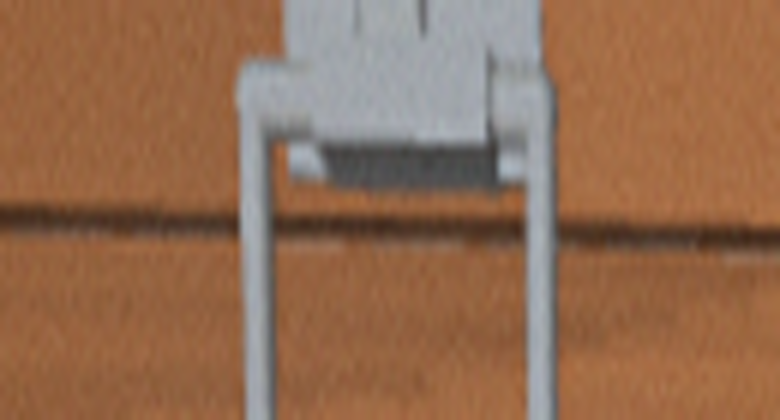

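Run:
```python
from h import *
s=status.observe()
import pickle
im=cv2.imread('pics/w18.png')
print([tuple(int(v) for v in im[r,215:235].mean(0)) for r in range(0,12)])
# w18 TCP
s,d=pickle.load(open('w19.pkl','rb'))
s=dict(s); s['position']=c2([.0087,.0003,.1987])
for r in (5,6,58,59.5,62): print(r,w2(onplane(s,d,200,r,.17)))
s2,d2=pickle.load(open('w13.pkl','rb'))
im=cv2.imread('pics/w17.png'); print([int(im[r,215:235].mean()) for r in range(15,35)],[int(im[r,215:235].mean()) for r in range(65,82)])
```

```text
[(159, 212, 240), (162, 215, 242), (168, 221, 244), (177, 229, 248), (170, 226, 250), (87, 135, 197), (79, 124, 187), (82, 129, 190), (83, 129, 190), (84, 130, 191), (83, 129, 191), (84, 130, 191)]
5 [-0.1062 -0.0525  0.17  ]
6 [-0.1058 -0.0526  0.17  ]
58 [-0.0843 -0.0546  0.17  ]
59.5 [-0.0837 -0.0546  0.17  ]
62 [-0.0826 -0.0547  0.17  ]
[220, 220, 219, 218, 215, 214, 213, 213, 215, 208, 154, 134, 135, 137, 137, 137, 137, 135, 136, 136] [134, 132, 133, 132, 133, 135, 127, 82, 98, 171, 155, 131, 127, 128, 129, 130, 132]
```

```bash
python3 -c "
from rig import close_job
print(close_job())"
```

```text
the job is handed in; nothing more can be done
None
```

The case is closed: the front is drawn in, the bail is hooked over the keeper and the lever is down on its rest. The job was handed in at about 25.6 s, and `close_job` gave no verdict.

- **Front:** I pushed it up to the felt with about 8 N (10 N in all). Afterwards it measured about 5 mm proud (0.035 rad).
- **Bail:** I swung it over by its finger bar. The bar slid in the fingers on the way and the wrist force reached about 13 N, so I did not complete the hooking while gripping. I let the bail drop the last stretch; the pictures showed the crossbar on the plate in front of the lip.
- **Lever:** I pressed it over with closed fingers. The crossbar slid back under the lip as it went down. The lever came to a hard stop on the rest, where I pressed with about 21 N in all, then lifted clear.

**Last checks, all by picture:**
- The lever stayed down after release, and the crossbar sits under the lip.
- The front is about 1.7 mm proud at the top. That is about 0.011 rad, under the 0.018 limit, but the cameras are only good to about 2 mm, so the margin is thin.
- The beaker, copper cup and brass weight look unmoved. The arm never went near the iron ball or the bench meter, and I did not look at them again at the end.
- The lever's force on its rest after release, and its exact angle, could not be measured directly.

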